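# Gauge the sample parts and put them away

## Task

Check the sample parts that are on the bench one after another in the thickness gauge, in the order magenta puck, blue block, brass collar, black block (skip any that is missing): stand the part between the jaws, blocks turned so that their short side is measured, and slide the carriage up until the sprung plunger holds the part firmly against the anvil (about 5 N, never more than 20 N) for a moment. Stand all the parts, upright and not stacked, in the open drawer and slide it fully shut, and leave the gauge with its carriage fully back. Leave the other things on the bench where they are.

Things in the scene. Friction and masses are not known exactly. Their poses are not given: they have to be found in the camera images.
- magenta_puck: Magenta anodised aluminium puck, a plain upright cylinder 44 mm in diameter and 30 mm high, about 0.12 kg. Stands upright as it is to be kept; origin at the centre of its underside, z up. May be absent.
- blue_block: Blue anodised block, 26 mm along its x (the short side, its thickness), 46 mm along its y, 30 mm high, about 0.10 kg. Stands upright as it is to be kept; origin at the centre of its underside, z up. May be absent.
- brass_collar: Brass collar, an upright cylinder 38 mm in diameter and 30 mm high with a dark 20 mm disc on top, about 0.20 kg. Stands upright as it is to be kept; origin at the centre of its underside, z up. May be absent.
- black_block: Black steel block, 22 mm along its x (the short side, its thickness), 44 mm along its y, 30 mm high, with one steel disc on top, about 0.22 kg. Stands upright as it is to be kept; origin at the centre of its underside, z up. May be absent.
- gauge: Bench thickness gauge, fixed to the table. Cream slab 200 mm along x, 120 mm along y, 12 mm thick; parts under test stand on its top (z = 12 mm in this frame). Origin at the centre of the slab's underside; x is the measuring axis and points from the carriage to the anvil. The measuring line is y = 0; the anvil's face is at x = +80 mm; with the carriage fully back the plunger's brass face is at x = -15 mm, so the jaws stand 95 mm apart.
- gauge_anvil: Fixed anvil (taupe with steel face) at the +x end of the gauge: 16 mm thick, 60 mm wide along y, 34 mm high above the slab. Origin at the middle of the foot of its measuring face, which looks to the gauge's -x.
- gauge_carriage (a joint): Sliding carriage of the gauge (taupe, 50 mm along x, 56 mm wide, its top 35 mm above the slab), m: 0 = fully back (jaws wide open), grows to 0.085 towards the anvil. Slides with about 1.2 N of friction and stays where it is left, but a compressed plunger pushes it back.
- gauge_post (a point): Centre of the top of the black hand post on the carriage: 20 mm along the gauge's x, 18 mm along its y; it rises 33 mm above the carriage's top, its top 68 mm above the slab.
- gauge_plunger: Sprung plunger on the carriage's +x side: steel stem with brass disc 22 mm in diameter, on the line y = 0, 16 mm above the slab. Origin at the centre of its brass face. Its spring gives 1.5 N at first touch plus 0.5 N per mm pushed in, to 9 N at the stop at 15 mm; when free its face stands 50 mm ahead of the centre of the hand post along the gauge's x.
- drawer (a joint): The drawer of the cream and white cabinet, m: 0 = fully shut, grows as it opens towards the robot, at most 0.18. Sliding friction about 1 N. Cabinet 260 mm deep, 240 mm wide, 80 mm high; the drawer slides into its front face.
- drawer_handle (a point): Middle of the drawer's steel bar handle, 120 mm wide along the drawer's y, 35 mm out from the drawer front, 44 mm above the table. Its x axis points into the cabinet (the shutting direction).
- drawer_floor (a point): Point on the drawer's inner floor, on its middle line, 70 mm behind the inner face of the drawer's front, about 22 mm above the table. Inside measures 215 mm along x (x points into the cabinet) (from -0.070 to +0.145 m in this frame) by 198 mm along y (evenly either side), walls 36 mm above the floor. Only the part of the drawer that is pulled out is open to above: from x = -0.070 m to x = (drawer opening in m) - 0.076 m in this frame. Parts must stand on this floor.
- ring_weight: Steel ring-marked weight, 48 mm in diameter, 50 mm high. A bystander: leave it alone. Origin at its underside's centre.
- cleaner: White cleaner bottle, 52 mm in diameter, 130 mm high. A bystander: leave it alone. Origin at its underside's centre.
- tape_roll: Roll of yellow tape, 70 mm in diameter, 20 mm high. A bystander: leave it alone. Origin at its underside's centre.
- driver: Screwdriver lying on the bench. A bystander: leave it alone.
- swab_tray: Blue open tray, 90 x 130 x 30 mm. A bystander: leave it alone. Origin at its underside's centre.
- loupe_case: Black loupe case, 50 x 70 x 25 mm. A bystander: leave it alone. Origin at its underside's centre.
- cup: White mug, 76 mm in diameter, 85 mm high. A bystander: leave it alone. Origin at its underside's centre.
Things that resemble listed ones, but are neither listed nor needed, are in the scene too. Leave any green or pink look-alike of the gauge alone.

How it is judged:
On the way, in this order (a step that is already met when the one before it is completed fails the run):
1. the magenta puck is squeezed in the gauge, between sprung plunger and anvil, with more than 3 N on the plunger (contact force between gauge_plunger and magenta_puck above 3 N and contact force between gauge_anvil and magenta_puck above 1.5 N), for 0.5 s.
2. the blue block is squeezed in the gauge, between sprung plunger and anvil, with more than 3 N on the plunger, across its short side (contact force between gauge_plunger and blue_block above 3 N and contact force between gauge_anvil and blue_block above 1.5 N and angle between the x axis of blue_block and the x axis of gauge, either way round below 0.12 rad), for 0.5 s.
3. the brass collar is squeezed in the gauge, between sprung plunger and anvil, with more than 3 N on the plunger (contact force between gauge_plunger and brass_collar above 3 N and contact force between gauge_anvil and brass_collar above 1.5 N), for 0.5 s.
4. the black block is squeezed in the gauge, between sprung plunger and anvil, with more than 3 N on the plunger, across its short side (contact force between gauge_plunger and black_block above 3 N and contact force between gauge_anvil and black_block above 1.5 N and angle between the x axis of black_block and the x axis of gauge, either way round below 0.12 rad), for 0.5 s.
At the end, for the whole second after the job is handed in: Every part present stands upright (within 0.15 rad) and at rest on the drawer's floor (its underside within 10 mm of the floor, not stacked), the drawer is shut to within 6 mm, and the gauge's carriage is back to within 10 mm of its fully open end (x of magenta_puck in the frame of drawer_floor between -0.074 and 0.15 m and y of magenta_puck in the frame of drawer_floor between -0.102 and 0.102 m and z of magenta_puck in the frame of drawer_floor between -0.01 and 0.01 m and linear speed of each of magenta_puck, blue_block, brass_collar, black_block below 0.03 m/s and angle between each of magenta_puck, blue_block, brass_collar, black_block's own z axis and vertical below 0.15 rad and x of blue_block in the frame of drawer_floor between -0.074 and 0.15 m and y of blue_block in the frame of drawer_floor between -0.102 and 0.102 m and z of blue_block in the frame of drawer_floor between -0.01 and 0.01 m and x of brass_collar in the frame of drawer_floor between -0.074 and 0.15 m and y of brass_collar in the frame of drawer_floor between -0.102 and 0.102 m and z of brass_collar in the frame of drawer_floor between -0.01 and 0.01 m and x of black_block in the frame of drawer_floor between -0.074 and 0.15 m and y of black_block in the frame of drawer_floor between -0.102 and 0.102 m and z of black_block in the frame of drawer_floor between -0.01 and 0.01 m and value of joint drawer below 0.006 m and value of joint gauge_carriage below 0.01 m); the robot touches nothing.
It fails at once if the plunger presses on a part with more than 20 N (contact force between gauge_plunger and magenta_puck above 20 N or contact force between gauge_plunger and blue_block above 20 N or contact force between gauge_plunger and brass_collar above 20 N or contact force between gauge_plunger and black_block above 20 N).
It fails at once if a bystander is moved more than 30 mm (distance of any of ring_weight, cleaner, tape_roll, driver, swab_tray, loupe_case, cup from where it was at the start of the episode above 0.03 m).
Of magenta_puck, blue_block, brass_collar, black_block only 2 to 3 are there at a start; the rules pass over those that are not, and their reading is None.
At some moment in a run one of magenta_puck, blue_block, brass_collar, black_block may be knocked a few centimetres aside while the robot is not near it.
It also fails if it takes over 210 s, if anything falls off the work surface, if the arm or the gripper's body presses on something with over 40 N, if the wrist force passes 120 N, or if a joint passes its speed limit or range.

## Robot

A 6-joint arm with a two-finger parallel gripper is mounted at the origin on the work surface. World frame = base frame: x ahead of the robot, y to its left, z up, the work surface at z = 0. Lengths are in m, angles in rad, forces in N, time in s.
With the tool pointing down it reaches from about 0.35 to 0.975 m from the base axis. Payload 4.9 kg.
Tool frame: the origin (TCP) lies on the mounting face of the last link; the fingertips stand 173 mm ahead of it and the grasp point (between the pads) lies 155 mm ahead of it; z points along the fingers, y is the line along which they close (so a half turn about z gives the same grasp; the last joint's range is limited). The gripper opens to 85 mm and grips with 20 to 120 N. Pads are 22 mm wide; open, the fingers measure 114 mm over their backs; the gripper's body (76 mm by 85 mm) begins 54 mm behind the grasp point. The pads swing forward as they close: fully open they stand 13 mm farther back than shut.
Start: joints at [-1.466, 0.053, 1.613, -0, 1.476, -0.119], TCP at [0.139, -0.609, 0.405] pointing down, gripper open.
Joint ranges: [-3.01, 3.01], [-1.01, 2.22], [0.06, 2.58], [-1.02, 4.17], [0.09, 2.62], [-3.14, 3.14]. Speed limits (rad/s): [2.57, 2.57, 3.14, 3.14, 3.14, 3.14].

## Interface

Orientations are given as a rotation vector (axis times angle).
In Python, from station import monitor, eyes, finish_job gives the robot as it stands. The module is installed in compiled form; this text tells all that it offers.
- The arm moves only by the tool step_arm, never from a script. Its argument "commands" is a list of rows, each a list of 3 entries, a list of its own where there are three numbers: the opening in per cent of the stroke, from 0 (shut) to 100 (fully open), then the shift along the tool's x, y, z in mm, then the turn about the tool's z in degrees. In form: [[hand, [x, y, z], yaw], ...]. A call has 1 to 12 rows; each row is the pose to reach, as a shift and turn from the pose commanded when the call began, along the tool's axes at that moment; what a row does not reach only later rows make up. A row lasts 1/8 s, in which the tool goes at most 62.5 mm and 10.7 degrees, less where a joint would pass 70% of its speed; a pose out of reach is approached as far as the arm can. A call with a gripper value outside its range is refused whole. The fingers move at their own pace and stop on an object; "squeeze" is the grip in N (left out, the last holds). Time passes only in rows, so rows that repeat a pose let the fingers close. It gives the time, the measured TCP pose, the force, the opening and the grip force at its end, in the units of the state.
- monitor.get_obs(): the state, without advancing time (a new reading comes with each control period).
- eyes.get_image(name): name is "scene" or "top" or "wrist"; returns the picture (384x512x3 uint8, red, green, blue); there is no depth.
- eyes.camera_info(name): a dict with "camera_matrix" (3x3 intrinsics, pixels), "extrinsics" (4x4, takes a point from camera to world coordinates). Camera axes: x right, y down, z forward; pixel columns grow to the right and rows downward; lengths in m; the calibration is good to about 2 mm. A picture is of the moment at which its call begins: read the wrist's pose just before it. camera_info takes no time and is no camera call; for the wrist camera it gives the pose at the moment of the call.
- finish_job(): hands the job in; it is judged then, once.
The state is a dict: "t": time; "q": joint angles; "dq": joint speeds; "effort": joint torques, N m; "tool_pos": TCP position; "tool_rot": TCP orientation; "contact_force": force on the tool from outside, world axes, zero at the start; "wrist_torque": the same for the moment, N m; "opening": finger opening in m; "grip_force": force on a finger pad.
Only numpy, scipy, OpenCV 4.12 (cv2) and the standard library are available. Lean on these libraries where they do the work, as an engineer would, in place of code of your own. Each camera call takes 0.05 s, during which the arm holds its last target. There are 200 camera calls.

## Working session

There is one attempt and no reset: what is moved stays moved. The work goes in short steps, Python scripts to look and compute and a tool call to move; the robot and the scene stay as the last step left them, time stands still between calls to the robot, and variables do not carry over. Pictures are saved under pics/ and viewed, at most 14 in all, crops included, and the job is handed in when it is done.

Besides the shell and the picture viewer there is one more tool, called as name([rows], argument=value, ...), one row to a line, values as JSON. step_arm: Moves the arm, as the interface text tells. Its arguments: {"type":"object","properties":{"commands":{"type":"array"},"squeeze":{"type":"number"}},"required":["commands"]}

```bash
mkdir -p pics; cat > h.py <<'E'
import numpy as np, cv2
from scipy.spatial.transform import Rotation as R
from station import monitor, eyes, finish_job
def snap(n,f):
    ci=eyes.camera_info(n); im=eyes.get_image(n); cv2.imwrite('pics/%s.png'%f,im[:,:,::-1]); np.savez('pics/%s.npz'%f,K=ci['camera_matrix'],T=ci['extrinsics']); return im
def ray(f,u,v):
    d=np.load('pics/%s.npz'%f); T=d['T']; r=T[:3,:3]@np.linalg.solve(d['K'],[u,v,1]); return T[:3,3],r
def atz(f,u,v,z):
    o,r=ray(f,u,v); return (o+r*(z-o[2])/r[2]).round(4)
def tri(*obs):
    A=np.zeros((3,3));b=np.zeros(3)
    for f,u,v in obs:
        o,r=ray(f,u,v); r/=np.linalg.norm(r); P=np.eye(3)-np.outer(r,r); A+=P;b+=P@o
    return np.linalg.solve(A,b).round(4)
def proj(f,p):
    d=np.load('pics/%s.npz'%f); c=np.linalg.inv(d['T'])@np.append(p,1); q=d['K']@c[:3]; return (q[:2]/q[2]).round(1)
def state():
    o=monitor.get_obs(); M=R.from_rotvec(o['tool_rot']).as_matrix(); print('t',round(o['t'],2),'p',np.round(o['tool_pos'],4),'x',M[:,0].round(3),'y',M[:,1].round(3),'z',M[:,2].round(3),'F',np.round(o['contact_force'],1),'op',round(o['opening'],4),'g',round(o['grip_force'],1),'q',np.round(o['q'],2)); return o,M
def crop(f,g,x,y,w,h,s):
    im=cv2.imread('pics/%s.png'%f)[y:y+h,x:x+w]; cv2.imwrite('pics/%s.png'%g,cv2.resize(im,None,fx=s,fy=s,interpolation=cv2.INTER_CUBIC))
E
python3 - <<'E'
from h import *
state()
for n in('scene','top','wrist'): snap(n,n+'0')
a=cv2.imread('pics/scene0.png');b=cv2.imread('pics/top0.png')
for n in ('scene0','top0'): crop(n,n+'b',0,0,512,384,1.5)
d=np.load('pics/top0.npz');print(d['K'],d['T'].round(3));print(np.load('pics/scene0.npz')['T'].round(3)); print(np.load('pics/wrist0.npz')['T'].round(3))
E
```

```text
t 0.0 p [ 0.1387 -0.6091  0.4035] x [0.975 0.222 0.   ] y [ 0.222 -0.975 -0.002] z [-0.     0.002 -1.   ] F [ 0.5  0.  -0.1] op 0.0854 g 0.0 q [-1.47  0.05  1.61  0.    1.48 -0.12]
[[493.27610917   0.         252.0560127 ]
 [  0.         493.27610917 195.35077361]
 [  0.           0.           1.        ]] [[ 2.000e-03 -9.960e-01  8.900e-02  3.710e-01]
 [-1.000e+00 -1.000e-03  7.000e-03  0.000e+00]
 [-7.000e-03 -8.900e-02 -9.960e-01  1.828e+00]
 [ 0.000e+00  0.000e+00  0.000e+00  1.000e+00]]
[[ 0.849  0.383 -0.363  1.128]
 [ 0.528 -0.631  0.568 -0.965]
 [-0.011 -0.674 -0.738  1.358]
 [ 0.     0.     0.     1.   ]]
[[ 0.221 -0.935 -0.276  0.21 ]
 [-0.975 -0.213 -0.061 -0.593]
 [-0.002  0.283 -0.959  0.373]
 [ 0.     0.     0.     1.   ]]
```

View pics/top0b.png

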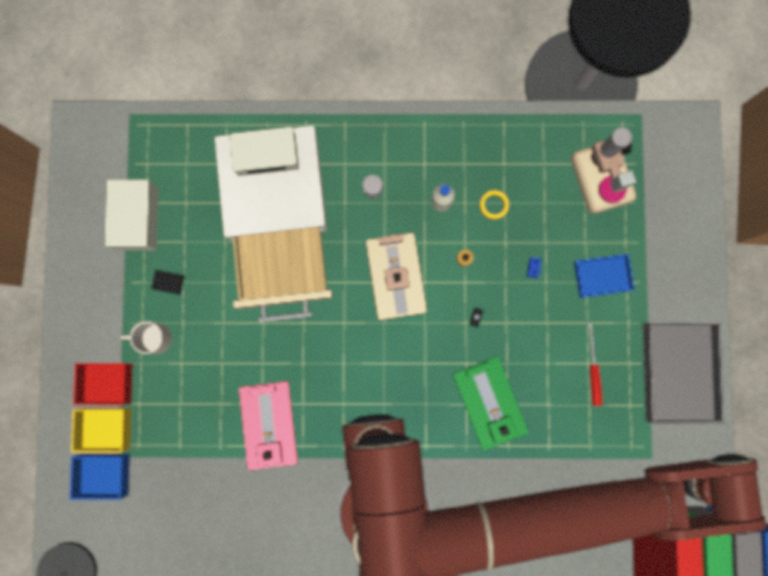

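View pics/scene0b.png

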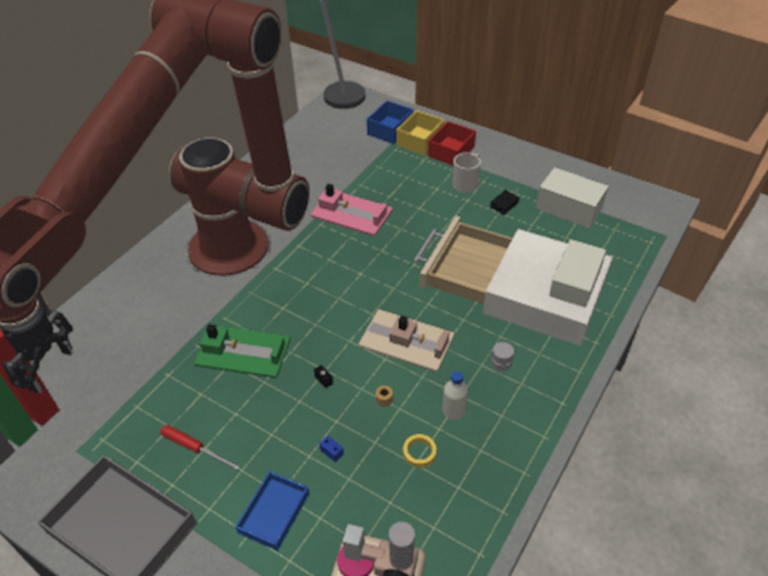

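The top view shows brass at (465,258), blue at (534,267) and black at (476,317) in the 1.5x picture. There is no loose magenta puck: the magenta disc belongs to the microscope. The gauge is at (396,276) with its carriage partly advanced, and the drawer is open. Next I'll take an enlarged crop.

```bash
python3 - <<'E'
from h import *
a=cv2.imread('pics/top0.png')[145:230,230:375]
cv2.imwrite('pics/topc.png',cv2.resize(a,None,fx=5.5,fy=5.5,interpolation=cv2.INTER_CUBIC))
a=cv2.imread('pics/scene0.png')[200:320,190:320]
cv2.imwrite('pics/scenec.png',cv2.resize(a,None,fx=5,fy=5,interpolation=cv2.INTER_CUBIC))
E
```

```text
(no output)
```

View pics/topc.png

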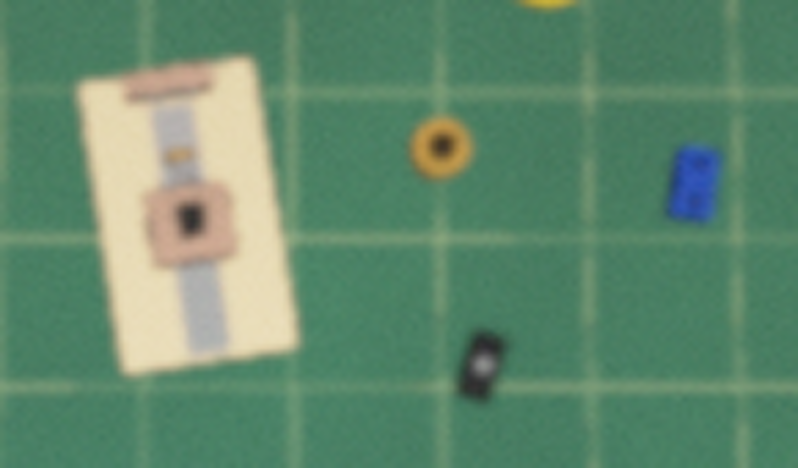

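View pics/scenec.png

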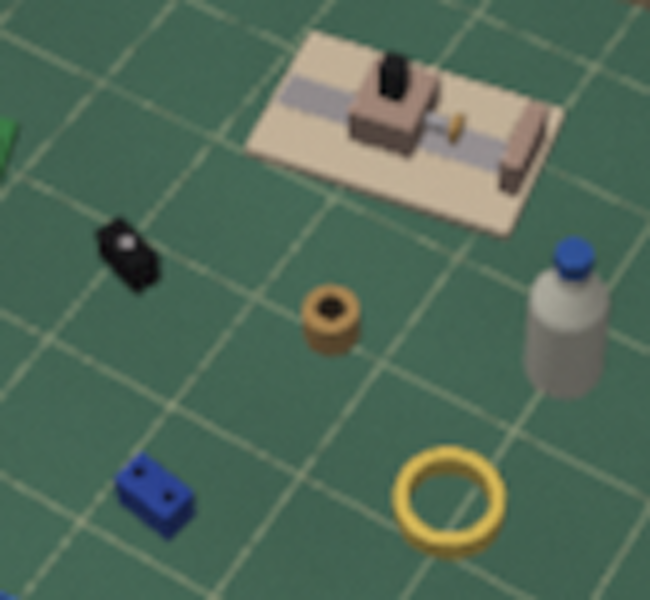

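```bash
python3 - <<'E'
from h import *
T=lambda u,v:(230+(u+.5)/5.5-.5,145+(v+.5)/5.5-.5)
S=lambda u,v:(190+(u+.5)/5-.5,200+(v+.5)/5-.5)
for n,t,s,z in [('blue',(694,183),(153.5,483.5),.03),('black',(484,364),(126,241),.03),('brass',(442,147),(330,307),.03),('post',(191,218),(396,61),.08)]:
    print(n,tri(('top0',*T(*t)),('scene0',*S(*s))),atz('top0',*T(*t),z),atz('scene0',*S(*s),z))
c=[atz('top0',*T(*p),.012) for p in [(78,85),(252,58),(299,348),(122,375)]]
for x in c: print(x)
m=np.mean(c,0);ax=(c[0]+c[1]-c[2]-c[3]);print('gauge',m,np.degrees(np.arctan2(ax[1],ax[0])),np.linalg.norm(ax)/2)
c=[atz('scene0',*S(*p),.012) for p in [(312,32),(565,108),(508,230),(247,150)]]
m=np.mean(c,0);ax=(c[1]+c[2]-c[0]-c[3]);print('gaugeS',m,np.degrees(np.arctan2(ax[1],ax[0])),np.linalg.norm(ax)/2)
for n,p in [('blueL',[(676,145),(720,149),(714,222),(668,215)]),('black',[(480,330),(507,340),(487,402),(458,393)])]:
    c=[atz('top0',*T(*q),.03) for q in p]; ax=c[0]+c[1]-c[2]-c[3];print(n,np.mean(c,0),np.degrees(np.arctan2(ax[1],ax[0])),np.linalg.norm(ax)/2)
# drawer from top0b/1.5
D=lambda u,v:((u+.5)/1.5-.5,(v+.5)/1.5-.5)
for n,p,z in [('frontL',(234,303),.06),('frontR',(331,295),.06),('hL',(260,319),.044),('hR',(311,315),.044),('cabL',(224,235),.08),('cabR',(325,226),.08)]: print(n,atz('top0',*D(*p),z))
E
```

```text
blue [ 0.5956 -0.3669  0.0268] [ 0.5952 -0.3662  0.03  ] [ 0.5968 -0.3683  0.03  ]
black [ 0.4743 -0.2252  0.03  ] [ 0.4743 -0.2252  0.03  ] [ 0.4743 -0.2252  0.03  ]
brass [ 0.6196 -0.1986  0.0291] [ 0.6192 -0.1987  0.03  ] [ 0.6202 -0.1989  0.03  ]
post [ 0.5672 -0.0295  0.0772] [ 0.5658 -0.0302  0.08  ] [ 0.5694 -0.0308  0.08  ]
[0.6639 0.0449 0.012 ]
[ 0.6824 -0.0728  0.012 ]
[ 0.4859 -0.1037  0.012 ]
[0.4676 0.0148 0.012 ]
gauge [ 0.57495 -0.0292   0.012  ] 8.827255615260574 0.19875414461087348
gaugeS [ 0.578525 -0.03065   0.012   ] 10.010532672160997 0.195019005484081
blueL [ 0.59535  -0.366575  0.03    ] -6.477717069842788 0.0483084102408681
black [ 0.472775 -0.22455   0.03    ] -19.034125539310747 0.043847377344602964
frontL [0.504  0.3598 0.06  ]
frontR [0.5235 0.1271 0.06  ]
hL [0.4665 0.2994 0.044 ]
hR [0.4764 0.1762 0.044 ]
cabL [0.6655 0.3827 0.08  ]
cabR [0.6874 0.1412 0.08  ]
```

```bash
cat >> h.py <<'E'
def go(p,ang=None):
    "print tool-axis shift (mm) and yaw (deg) to bring TCP to p with tool x at world angle ang"
    o,M=state(); d=M.T@(np.array(p)-o['tool_pos'])*1000
    a=np.degrees(np.arctan2(M[1,0],M[0,0])); y=0 if ang is None else (a-ang+180)%360-180
    print('-> shift',d.round(1),'yaw',round(y,1))
E
python3 -c "
from h import *
go([.567,-.03,.40],9)"
```

```text
t 0.15 p [ 0.1387 -0.6092  0.4037] x [0.975 0.222 0.   ] y [ 0.222 -0.975 -0.002] z [-0.     0.002 -1.   ] F [-0.1  0.5 -1. ] op 0.0855 g 0.0 q [-1.47  0.05  1.61 -0.    1.48 -0.12]
-> shift [ 546.2 -469.7    4.6] yaw 3.8
```

step_arm([
  [100, [45, -40, 0], 0],
  [100, [91, -78, 0], 0],
  [100, [137, -117, 0], 1],
  [100, [182, -156, 0], 1],
  [100, [228, -196, 0], 2],
  [100, [273, -235, 0], 2],
  [100, [319, -274, 2], 3],
  [100, [364, -313, 3], 3],
  [100, [410, -352, 4], 3.8],
  [100, [455, -391, 5], 3.8],
  [100, [500, -430, 5], 3.8],
  [100, [546, -470, 5], 3.8],
])

```text
t: 1.65
tool_pos: [0.5676, -0.0281, 0.3995]
tool_rot: [3.132, 0.247, -0.0]
contact_force: [1.6, -1.2, -0.6]
opening: 0.0853
grip_force: 0.0
```

```bash
python3 - <<'E'
from h import *
state(); snap('wrist','w1'); crop('w1','w1b',0,0,512,384,1.5); state()
E
```

```text
t 1.65 p [ 0.5676 -0.0281  0.3995] x [ 0.988  0.157 -0.   ] y [ 0.157 -0.988  0.   ] z [-0. -0. -1.] F [ 1.6 -1.2 -0.6] op 0.0853 g 0.0 q [-0.18 -0.08  1.75 -0.    1.47  1.23]
t 1.7 p [ 0.5699 -0.0234  0.3992] x [0.987 0.162 0.003] y [ 0.162 -0.987 -0.004] z [ 0.002  0.005 -1.   ] F [-2.2  3.4 -0.1] op 0.0855 g 0.0 q [-0.17 -0.07  1.75  0.01  1.47  1.24]
```

View pics/w1b.png

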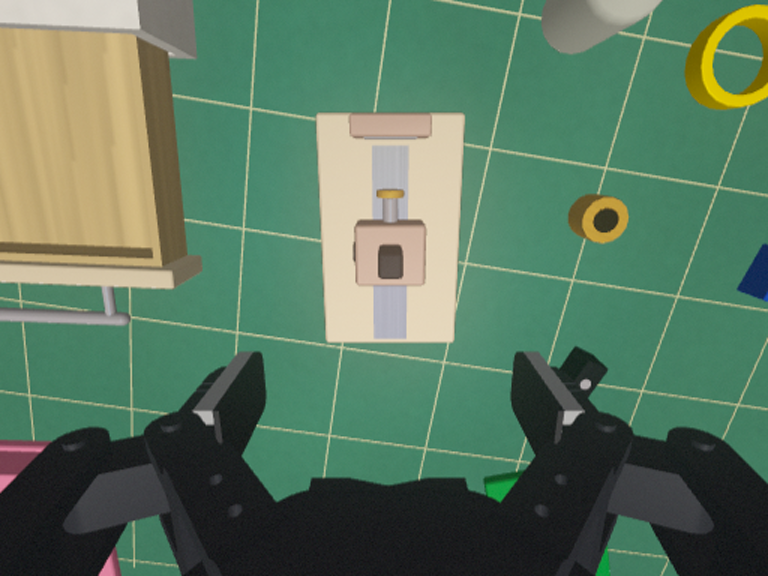

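```bash
python3 - <<'E'
from h import *
D=lambda u,v:((u+.5)/1.5-.5,(v+.5)/1.5-.5)
c=[atz('w1',*D(*p),.012) for p in [(317,114),(464,114),(454,342),(327,342)]]
m=np.mean(c,0);ax=(c[0]+c[1]-c[2]-c[3]);print('gauge',m,np.degrees(np.arctan2(ax[1],ax[0])),np.linalg.norm(ax)/2)
print('post',atz('w1',*D(391,270),.08), 'brass',atz('w1',*D(606,220),.03),'anvil face top',atz('w1',*D(391,137),.046),'plunger',atz('w1',*D(390,190),.028+.011))
# drawer front-right outer corner etc
print('handle end',atz('w1',*D(127,319),.044))
go([.577,-.03,.4],9)
E
```

```text
gauge [ 0.575675 -0.02905   0.012   ] 9.092569416825464 0.19743085498472623
post [ 0.5642 -0.0308  0.08  ] brass [ 0.6197 -0.1986  0.03  ] anvil face top [ 0.6545 -0.0166  0.046 ] plunger [ 0.6165 -0.022   0.039 ]
handle end [0.479  0.1775 0.044 ]
t 1.7 p [ 0.5699 -0.0234  0.3992] x [0.987 0.162 0.003] y [ 0.162 -0.987 -0.004] z [ 0.002  0.005 -1.   ] F [-2.2  3.4 -0.1] op 0.0855 g 0.0 q [-0.17 -0.07  1.75  0.01  1.47  1.24]
-> shift [ 6.   7.7 -0.8] yaw 0.3
```

step_arm([
  [50, [-1, 0, 20], 0],
  [50, [-1, 0, 60], 0],
  [50, [-1, 0, 100], 0],
  [50, [-1, 0, 135], 0],
  [50, [-1, 0, 160], 0],
  [50, [-1, 0, 173], 0],
  [50, [-1, 0, 173], 0],
  [50, [-1, 0, 173], 0],
  [0, [-1, 0, 173], 0],
  [0, [-1, 0, 173], 0],
  [0, [-1, 0, 173], 0],
  [0, [-1, 0, 173], 0],
], squeeze=20)

```text
t: 3.2
tool_pos: [0.5664, -0.0299, 0.2281]
tool_rot: [-3.132, -0.247, -0.003]
contact_force: [-0.9, 2.3, 6.1]
opening: 0.0177
grip_force: 23.7
```

```bash
python3 - <<'E'
from h import *
go([.566-.055*.9877,-.0305-.055*.1564,.227],9)
E
```

```text
t 3.2 p [ 0.5664 -0.0299  0.2281] x [0.988 0.157 0.002] y [ 0.157 -0.988  0.   ] z [ 0.002  0.    -1.   ] F [-0.9  2.3  6.1] op 0.0177 g 23.7 q [-0.18  0.09  1.88  0.    1.16  1.23]
-> shift [-55.5   0.5   1. ] yaw 0.0
```

step_arm([
  [0, [-10, 0, 0], 0],
  [0, [-20, 0, 0], 0],
  [0, [-30, 0, 0], 0],
  [0, [-40, 0, 0], 0],
  [0, [-48, 0, 0], 0],
  [0, [-54, 0, 0], 0],
  [0, [-57, 0, 0], 0],
  [0, [-57, 0, 0], 0],
])

```text
t: 4.2
tool_pos: [0.5103, -0.0388, 0.2281]
tool_rot: [-3.132, -0.247, -0.01]
contact_force: [5.5, 4.3, 2.0]
opening: 0.0177
grip_force: 23.2
```

```bash
python3 - <<'E'
from h import *
state()
E
```

```text
t 4.2 p [ 0.5103 -0.0388  0.2281] x [0.988 0.156 0.006] y [ 0.156 -0.988  0.   ] z [ 0.006  0.001 -1.   ] F [5.5 4.3 2. ] op 0.0177 g 23.2 q [-0.22 -0.04  2.02  0.    1.16  1.19]
```

step_arm([
  [50, [-55.5, 0, 0], 0],
  [60, [1, 0, 0], 0],
  [60, [1, 0, -30], 0],
  [80, [1, 0, -72], 0],
  [100, [8, 50, -72], -10],
  [100, [13, 100, -72], -20],
  [100, [18, 150, -72], -30],
  [100, [22, 200, -72], -40],
  [100, [26, 250, -72], -50],
  [100, [30, 300, -72], -60],
  [100, [33, 330, -72], -70],
  [100, [33, 337, -72], -74.5],
])

```text
t: 5.7
tool_pos: [0.5943, -0.3688, 0.2977]
tool_rot: [-2.342, -2.093, 0.002]
contact_force: [-0.5, 0.7, 1.0]
opening: 0.0852
grip_force: 0.0
```

I mistyped the first row (x −55.5 instead of 0), so I'll check the gauge in the picture along with the block.

step_arm([
  [100, [0, 0, 0], 0],
  [100, [0, 0, 0], 0],
])

```text
t: 5.95
tool_pos: [0.5946, -0.3662, 0.2982]
tool_rot: [-2.344, -2.091, 0.001]
contact_force: [-0.2, -0.3, -1.0]
opening: 0.0859
grip_force: 0.0
```

```bash
python3 - <<'E'
from h import *
state(); snap('wrist','w2'); snap('scene','s2')
a=cv2.imread('pics/w2.png'); b=cv2.imread('pics/s2.png')[190:310,190:350]
b=cv2.resize(b,(512,384)); cv2.imwrite('pics/v2.png',cv2.resize(np.vstack([a[:,:],b]),None,fx=.78,fy=.78))
E
```

```text
t 5.95 p [ 0.5946 -0.3662  0.2982] x [0.114 0.994 0.   ] y [ 0.994 -0.114 -0.001] z [-0.001  0.    -1.   ] F [-0.2 -0.3 -1. ] op 0.0859 g 0.0 q [-0.66  0.3   1.52 -0.    1.33 -0.54]
```

View pics/v2.png

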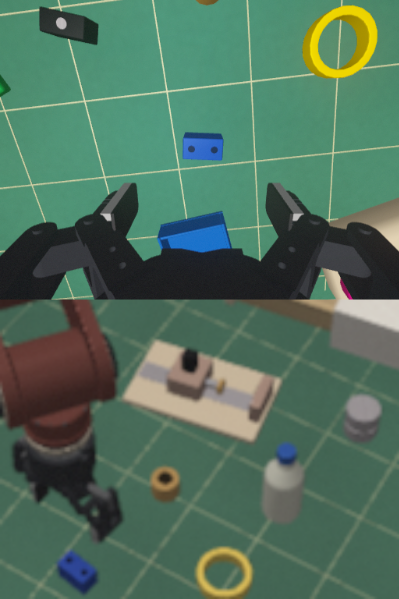

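```bash
python3 - <<'E'
from h import *
W=lambda u,v:((u+.5)/.78-.5,(v+.5)/.78-.5)
S=lambda u,v:(190+(u+.5)/2.496-.5,190+(v-299.5+.5)/2.496-.5)
a=atz('w2',*W(192,148.5),.03);b=atz('w2',*W(214,150),.03);print(a,b,(a+b)/2,np.degrees(np.arctan2(*(b-a)[1::-1])))
print('post',atz('s2',*S(190,353),.08),'face',atz('s2',*S(221,386),.028))
im=cv2.imread('pics/w2.png');hsv=cv2.cvtColor(im,cv2.COLOR_BGR2HSV)
m=cv2.inRange(hsv,(105,120,60),(125,255,255))
n,l,s,c=cv2.connectedComponentsWithStats(m)
for i in range(1,n):
    if s[i,4]>100: print(s[i],c[i])
i=l[int(147/.78),int(203/.78)]
k=(l==i).astype(np.uint8);r=cv2.minAreaRect(cv2.findNonZero(k));bx=cv2.boxPoints(r);print(bx)
crop('w2','w2c',220,155,80,60,7)
E
```

```text
[ 0.5842 -0.3655  0.03  ] [ 0.609  -0.3702  0.03  ] [ 0.5966  -0.36785  0.03   ] -10.731206908412439
post [ 0.5591 -0.0335  0.08  ] face [ 0.6049 -0.0251  0.028 ]
[ 234  170   52   35 1674] [259.60334528 187.52329749]
[ 202  271   95   53 3570] [250.98123249 300.0929972 ]
[[233.61446 203.02364]
 [234.89363 169.76515]
 [285.74152 171.72084]
 [284.46234 204.97932]]
```

View pics/w2c.png

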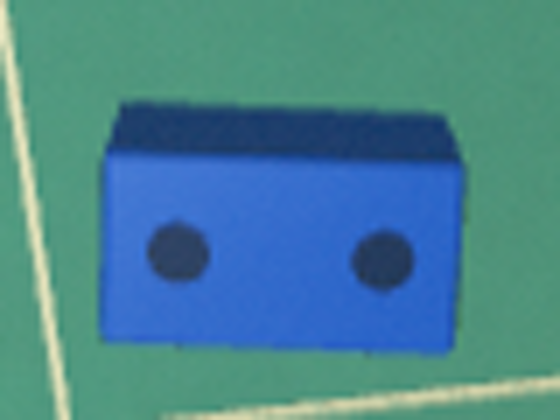

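```bash
python3 - <<'E'
from h import *
W=lambda u,v:(220+(u+.5)/7-.5,155+(v+.5)/7-.5)
a=atz('w2',*W(178,252),.03);b=atz('w2',*W(383,261),.03);m=(a+b)/2;g=np.degrees(np.arctan2(*(b-a)[1::-1]));print(a,b,m,g)
for p in [(107,150),(463,163),(452,353),(102,341)]: print(atz('w2',*W(*p),.03))
go([m[0],m[1],.174],g+90)
E
```

```text
[ 0.5831 -0.3654  0.03  ] [ 0.6089 -0.3696  0.03  ] [ 0.596  -0.3675  0.03  ] -9.246112745563197
[ 0.5759 -0.3512  0.03  ]
[ 0.6201 -0.3579  0.03  ]
[ 0.6165 -0.383   0.03  ]
[ 0.5718 -0.3762  0.03  ]
t 6.05 p [ 0.5948 -0.366   0.2985] x [0.113 0.994 0.   ] y [ 0.994 -0.113 -0.001] z [-0.  0. -1.] F [-0.3 -0.4  0.9] op 0.0857 g 0.0 q [-0.66  0.3   1.52 -0.    1.33 -0.54]
-> shift [ -1.4   1.4 124.5] yaw 2.8
```

step_arm([
  [100, [-1, 1, 30], 2.8],
  [100, [-1.4, 1.4, 75], 2.8],
  [100, [-1.4, 1.4, 110], 2.8],
  [100, [-1.4, 1.4, 124], 2.8],
  [100, [-1.4, 1.4, 124], 2.8],
  [100, [-1.4, 1.4, 124], 2.8],
  [0, [-1.4, 1.4, 124], 2.8],
  [0, [-1.4, 1.4, 124], 2.8],
  [0, [-1.4, 1.4, 124], 2.8],
  [0, [-1.4, 1.4, 124], 2.8],
  [0, [-1.4, 1.4, 100], 2.8],
  [0, [-1.4, 1.4, 50], 2.8],
], squeeze=30)

```text
t: 7.55
tool_pos: [0.595, -0.3673, 0.2465]
tool_rot: [-2.389, -2.03, 0.002]
contact_force: [0.1, 0.2, -0.6]
opening: 0.0453
grip_force: 32.1
```

```bash
cat >> h.py <<'E'
G=np.array([.5757,-.0292]);ux=np.array([.9877,.1564]);uy=np.array([-.1564,.9877])
def gp(x,y=0): return G+ux*x+uy*y
E
python3 - <<'E'
from h import *
p=gp(.062); print(p); go([*p,.26],9)
E
```

```text
[ 0.6369374 -0.0195032]
t 7.55 p [ 0.595  -0.3673  0.2465] x [0.161 0.987 0.003] y [ 0.987 -0.161 -0.006] z [-0.006  0.004 -1.   ] F [ 0.1  0.2 -0.6] op 0.0453 g 32.1 q [-0.66  0.36  1.54  0.    1.25 -0.5 ]
-> shift [350.1 -14.7 -12.2] yaw 71.7
```

step_arm([
  [0, [10, 0, -10], 0],
  [0, [45, -1, -12], 10],
  [0, [90, -3, -12], 20],
  [0, [140, -5, -12], 30],
  [0, [190, -7, -12], 40],
  [0, [240, -9, -12], 50],
  [0, [280, -12, -12], 60],
  [0, [315, -14, -12], 70],
  [0, [340, -15, -12], 71.7],
  [0, [350, -15, -12], 71.7],
  [0, [350, -15, -12], 71.7],
  [0, [350, -15, -12], 71.7],
])

```text
t: 9.05
tool_pos: [0.6377, -0.0212, 0.2606]
tool_rot: [3.132, 0.246, -0.001]
contact_force: [0.5, 0.0, -1.4]
opening: 0.0453
grip_force: 32.2
```

```bash
python3 - <<'E'
from h import *
go([*gp(.062),.187],9)
E
```

```text
t 9.05 p [ 0.6377 -0.0212  0.2606] x [ 0.988  0.156 -0.   ] y [ 0.156 -0.988  0.   ] z [-0. -0. -1.] F [ 0.5  0.  -1.4] op 0.0453 g 32.2 q [-0.15  0.21  1.69 -0.    1.24  1.26]
-> shift [-0.4 -1.8 73.6] yaw -0.0
```

step_arm([
  [0, [-0.4, -1.8, 20], 0],
  [0, [-0.4, -1.8, 45], 0],
  [0, [-0.4, -1.8, 62], 0],
  [0, [-0.4, -1.8, 70], 0],
  [0, [-0.4, -1.8, 73], 0],
  [0, [-0.4, -1.8, 73], 0],
  [0, [-0.4, -1.8, 73], 0],
  [70, [-0.4, -1.8, 73], 0],
  [70, [-0.4, -1.8, 73], 0],
  [70, [-0.4, -1.8, 55], 0],
  [70, [-0.4, -1.8, 25], 0],
  [70, [-0.4, -1.8, 0], 0],
])

```text
t: 10.55
tool_pos: [0.6375, -0.0187, 0.2635]
tool_rot: [3.131, 0.247, 0.004]
contact_force: [-0.3, -0.6, 0.4]
opening: 0.0598
grip_force: 0.0
```

```bash
python3 - <<'E'
from h import *
snap('wrist','w3'); snap('top','t3'); 
a=cv2.imread('pics/w3.png');b=cv2.imread('pics/t3.png')[140:230,230:350]
cv2.imwrite('pics/v3.png',np.vstack([cv2.resize(a[60:384,80:432],(528,486))]))
go([*gp(-.02),.26],9)
E
```

```text
t 10.65 p [ 0.6388 -0.0189  0.2662] x [0.988 0.157 0.009] y [ 0.157 -0.988  0.003] z [ 0.009 -0.001 -1.   ] F [0.7 0.2 0.9] op 0.0596 g 0.0 q [-0.15  0.2   1.69  0.    1.24  1.27]
-> shift [-84.    0.3   5.5] yaw 0.0
```

View pics/v3.png

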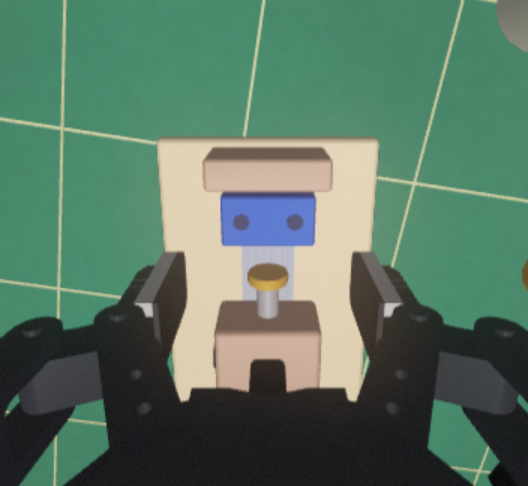

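```bash
python3 - <<'E'
from h import *
W=lambda u,v:(80+(u+.5)/1.5-.5,60+(v+.5)/1.5-.5)
def rel(p): d=p[:2]-G; return (d@ux*1000).round(1),(d@uy*1000).round(1)
for n,q,z in [('face',(267,265),.039),('carfront',(268,303),.047),('blockback',(268,245),.042),('blockfront',(268,194),.042),('anvil',(267,191),.046),('postfront',(267,361),.08)]: print(n,rel(atz('w3',*W(*q),z)))
E
```

```text
face (np.float64(39.9), np.float64(1.1))
carfront (np.float64(22.8), np.float64(0.5))
blockback (np.float64(52.1), np.float64(0.6))
blockfront (np.float64(78.4), np.float64(0.5))
anvil (np.float64(81.2), np.float64(1.0))
postfront (np.float64(14.4), np.float64(1.1))
```

step_arm([
  [60, [-20, 0, -4], 0],
  [50, [-50, 0, -4], 0],
  [50, [-68, 0, 0], 0],
  [50, [-72, 0, 15], 0],
  [50, [-72, 0, 28], 0],
  [50, [-72, 0, 33], 0],
  [50, [-72, 0, 33], 0],
  [0, [-72, 0, 33], 0],
  [0, [-72, 0, 33], 0],
  [0, [-72, 0, 33], 0],
  [0, [-72, 0, 33], 0],
], squeeze=25)

```text
t: 12.02
tool_pos: [0.5663, -0.0299, 0.2283]
tool_rot: [-3.132, -0.247, -0.002]
contact_force: [1.1, 1.3, 1.5]
opening: 0.0173
grip_force: 27.0
```

```bash
python3 - <<'E'
from h import *
go([*gp(.011),.228],9)
E
```

```text
t 12.03 p [ 0.5663 -0.0299  0.2283] x [0.988 0.157 0.001] y [ 0.157 -0.988  0.   ] z [ 0.001  0.    -1.   ] F [1.1 1.3 1.5] op 0.0173 g 27.0 q [-0.18  0.09  1.88  0.    1.16  1.23]
-> shift [20.4  0.8  0.3] yaw 0.0
```

step_arm([
  [0, [4, 0, 0], 0],
  [0, [8, 0, 0], 0],
  [0, [11, 0, 0], 0],
  [0, [14, 0, 0], 0],
  [0, [17, 0, 0], 0],
  [0, [17, 0, 0], 0],
  [0, [17, 0, 0], 0],
  [0, [17, 0, 0], 0],
])

```text
t: 13.02
tool_pos: [0.5833, -0.0272, 0.2283]
tool_rot: [-3.132, -0.247, -0.003]
contact_force: [1.1, 1.8, 4.6]
opening: 0.0174
grip_force: 27.5
```

step_arm([
  [0, [2, 0, 0], 0],
  [0, [4, 0, 0], 0],
  [0, [4, 0, 0], 0],
  [0, [4, 0, 0], 0],
])

```text
t: 13.52
tool_pos: [0.587, -0.0266, 0.2283]
tool_rot: [-3.132, -0.247, -0.001]
contact_force: [-1.5, 2.5, 6.5]
opening: 0.0171
grip_force: 27.6
```

```bash
python3 - <<'E'
from h import *
state(); snap('wrist','w4'); snap('scene','s4'); a=cv2.imread('pics/w4.png');b=cv2.imread('pics/s4.png')[190:290,220:340]
cv2.imwrite('pics/v4.png',np.hstack([cv2.resize(a[0:300,100:400],(400,400)),cv2.resize(b,(400,400))]))
E
```

```text
t 13.53 p [ 0.587  -0.0266  0.2283] x [0.988 0.157 0.001] y [ 0.157 -0.988  0.   ] z [ 0.001  0.    -1.   ] F [-1.5  2.5  6.5] op 0.0171 g 27.6 q [-0.17  0.14  1.83  0.    1.17  1.24]
```

View pics/v4.png

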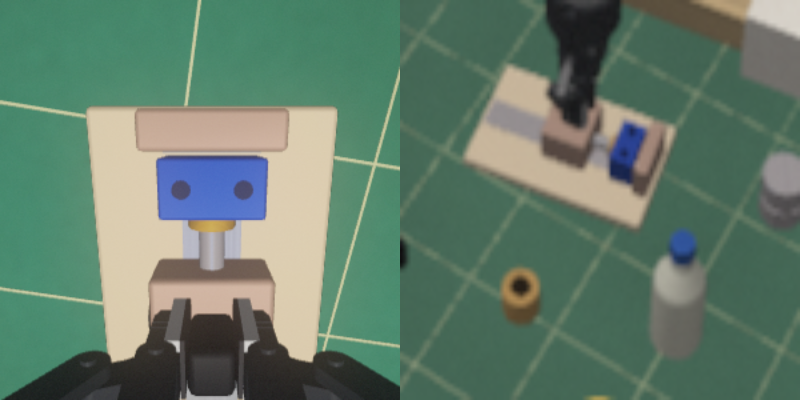

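```bash
python3 - <<'E'
from h import *
W=lambda u,v:(100+(u+.5)/1.3333-.5,(v+.5)/1.3333-.5)
def rel(p): d=p[:2]-G; return (d@ux*1000).round(1),(d@uy*1000).round(1)
for n,q,z in [('carfront',(212,261),.047),('blockback',(212,219),.042),('blockfront',(212,156.5),.042),('anvil',(212,151),.046),('face~',(212,220),.037)]: print(n,rel(atz('w4',*W(*q),z)))
print(rel(np.array([.587,-.0266])))
E
```

```text
carfront (np.float64(35.2), np.float64(0.6))
blockback (np.float64(52.4), np.float64(0.6))
blockfront (np.float64(78.3), np.float64(0.6))
anvil (np.float64(80.5), np.float64(0.6))
face~ (np.float64(50.9), np.float64(0.6))
(np.float64(11.6), np.float64(0.8))
```

step_arm([
  [0, [1, 0, 0], 0],
  [0, [2, 0, 0], 0],
  [0, [2, 0, 0], 0],
  [0, [2, 0, 0], 0],
  [0, [2, 0, 0], 0],
  [0, [2, 0, 0], 0],
])

```text
t: 14.38
tool_pos: [0.5888, -0.0264, 0.2283]
tool_rot: [-3.132, -0.247, 0.0]
contact_force: [-1.4, 2.2, 7.7]
opening: 0.0175
grip_force: 27.7
```

```bash
python3 - <<'E'
from h import *
D=lambda u,v:((u+.5)/1.5-.5,(v+.5)/1.5-.5)
def rel(p): d=p[:2]-G; return (d@ux*1000).round(1),(d@uy*1000).round(1)
print(rel(atz('w1',*D(390,222),.047)),rel(atz('w1',*D(390,189),.039)))
o,M=state(); snap('wrist','w5'); snap('wrist','w5'); d=monitor.get_obs(); print(d['contact_force'].round(1) if hasattr(d['contact_force'],'round') else d['contact_force'], np.round(d['effort'],2))
crop('w5','w5b',170,90,180,135,4)
E
```

```text
(np.float64(17.8), np.float64(0.7)) (np.float64(42.2), np.float64(0.7))
t 14.38 p [ 0.5888 -0.0264  0.2283] x [ 0.988  0.157 -0.   ] y [ 0.157 -0.988 -0.   ] z [-0.  0. -1.] F [-1.4  2.2  7.7] op 0.0175 g 27.7 q [-0.17  0.14  1.83  0.    1.17  1.24]
[-2.2  2.1  7.7] [-1.200e+00 -3.491e+01 -3.014e+01 -4.300e-01 -6.600e-01 -1.000e-02]
```

View pics/w5b.png

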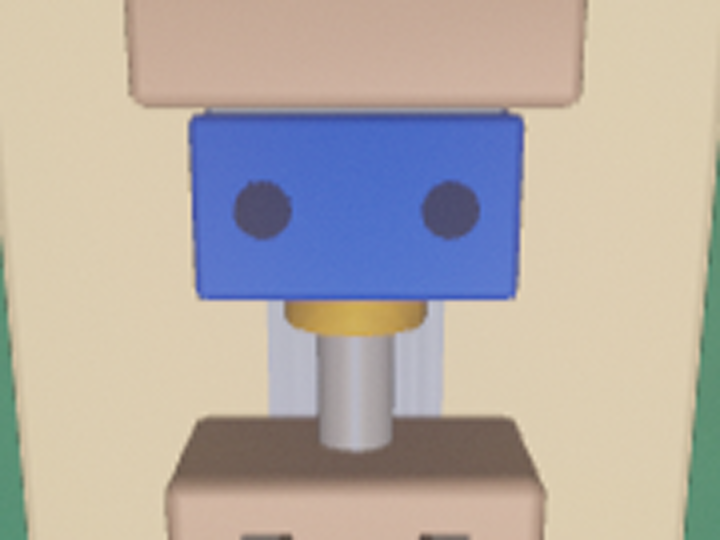

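```bash
python3 - <<'E'
from h import *
W=lambda u,v:(170+(u+.5)/4-.5,90+(v+.5)/4-.5)
def rel(p): d=p[:2]-G; return (d@ux*1000).round(1),(d@uy*1000).round(1)
for n,q,z in [('carfront',(355,490),.047),('blockback',(355,298),.042),('blockfront',(355,115),.042),('anvil',(355,105),.046),('anvil steel at block z',(355,112),.042),('disc back rim low',(355,335),.028+.011)]: print(n,rel(atz('w5',*W(*q),z)))
E
```

```text
carfront (np.float64(26.9), np.float64(0.9))
blockback (np.float64(54.1), np.float64(0.8))
blockfront (np.float64(79.3), np.float64(0.9))
anvil (np.float64(80.8), np.float64(0.9))
anvil steel at block z (np.float64(79.7), np.float64(0.8))
disc back rim low (np.float64(47.9), np.float64(0.9))
```

```bash
python3 - <<'E'
from h import *
def rel(p): d=p[:2]-G; return (d@ux*1000).round(1)
c=lambda x,y,s:(lambda u,v:(x+(u+.5)/s-.5,y+(v+.5)/s-.5))
for n,w,u,vf,vt in [('w3',c(80,60,1.5),268,303,336),('w4',c(100,0,1.3333),212,261,285),('w5',c(170,90,4),355,418,490)]:
    print(n,'foot',rel(atz(n,*w(u,vf),.012)),'top',rel(atz(n,*w(u,vt),.047)))
crop('w1','w1c',225,120,80,80,7)
E
```

```text
w3 foot 1.6 top 3.5
w4 foot 23.8 top 24.2
w5 foot 26.6 top 26.9
```

View pics/w1c.png

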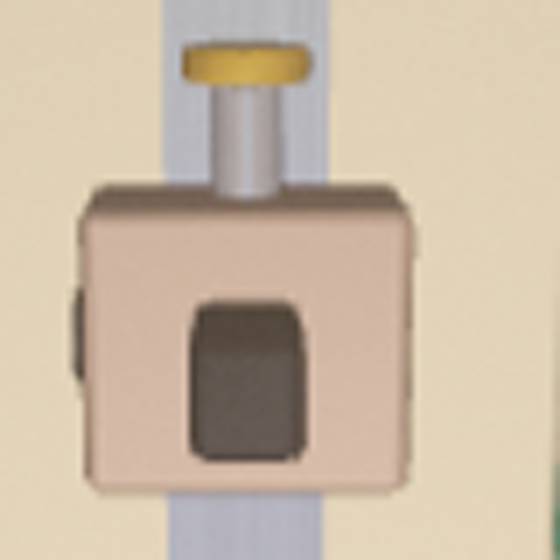

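```bash
python3 - <<'E'
from h import *
def rel(p): d=p[:2]-G; return (d@ux*1000).round(1)
w=lambda u,v:(225+(u+.5)/7-.5,120+(v+.5)/7-.5)
for n,v,z in [('foot',190,.012),('top',210,.047),('back',492,.047),('posttop front',350,.08),('posttop back',460,.08),('postfoot front',302,.047),('face',45,.039),('face',75,.028)]: print(n,rel(atz('w1',*w(247,v),z)))
E
```

```text
foot 14.3
top 15.9
back -32.8
posttop front -0.4
posttop back -17.7
postfoot front 0.4
face 42.0
face 36.2
```

The carriage is about 11 mm further back than I assumed, so I gripped the post off-centre. The plunger is only now touching, and about 8 mm more is needed.

step_arm([
  [0, [2, 0, 0], 0],
  [0, [4, 0, 0], 0],
  [0, [5, 0, 0], 0],
  [0, [5, 0, 0], 0],
  [0, [5, 0, 0], 0],
], squeeze=40)

```text
t: 15.1
tool_pos: [0.5935, -0.0256, 0.2283]
tool_rot: [3.132, 0.247, -0.002]
contact_force: [-4.7, 1.4, 8.3]
opening: 0.017
grip_force: 40.7
```

step_arm([
  [0, [1.5, 0, 0], 0],
  [0, [3, 0, 0], 0],
  [0, [3, 0, 0], 0],
  [0, [3, 0, 0], 0],
  [0, [3, 0, 0], 0],
  [0, [3, 0, 0], 0],
])

```text
t: 15.85
tool_pos: [0.5963, -0.0252, 0.2283]
tool_rot: [3.132, 0.247, -0.004]
contact_force: [-4.1, 1.4, 9.8]
opening: 0.017
grip_force: 40.7
```

```bash
python3 - <<'E'
from h import *
state(); snap('wrist','w6'); crop('w6','w6b',170,90,180,135,3)
E
```

```text
t 15.85 p [ 0.5963 -0.0252  0.2283] x [ 0.988  0.157 -0.002] y [ 0.157 -0.988 -0.   ] z [-0.002 -0.    -1.   ] F [-4.1  1.4  9.8] op 0.017 g 40.7 q [-0.17  0.16  1.81 -0.    1.17  1.25]
```

View pics/w6b.png

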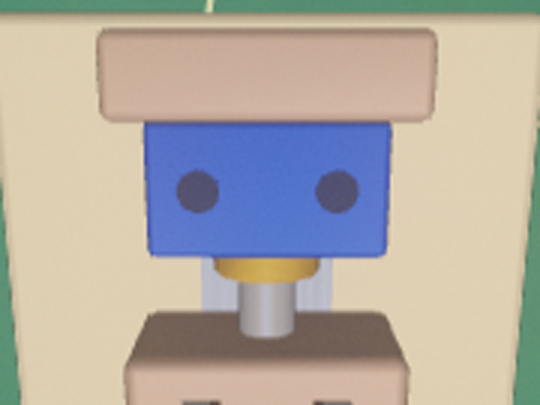

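```bash
python3 - <<'E'
from h import *
def rel(p): d=p[:2]-G; return (d@ux*1000).round(1)
w=lambda u,v:(170+(u+.5)/3-.5,90+(v+.5)/3-.5)
for n,v,z in [('foot',314,.012),('top',361,.047),('blockback',256,.042),('anvil',121,.046)]: print(n,rel(atz('w6',*w(267,v),z)))
print(rel(np.array([.5963,-.0252])))
E
```

```text
foot 33.5
top 35.4
blockback 54.9
anvil 80.7
21.0
```

step_arm([
  [0, [1, 0, 0], 0],
  [0, [2, 0, 0], 0],
  [0, [2, 0, 0], 0],
  [0, [2, 0, 0], 0],
  [0, [2, 0, 0], 0],
  [0, [2, 0, 0], 0],
  [0, [2, 0, 0], 0],
  [0, [2, 0, 0], 0],
])

```text
t: 16.9
tool_pos: [0.5981, -0.0249, 0.2283]
tool_rot: [3.132, 0.247, -0.005]
contact_force: [-5.9, 1.2, 9.8]
opening: 0.0168
grip_force: 40.8
```

step_arm([
  [0, [-5, 0, 0], 0],
  [0, [-12, 0, 0], 0],
  [0, [-22, 0, 0], 0],
  [0, [-32, 0, 0], 0],
  [0, [-42, 0, 0], 0],
  [0, [-52, 0, 0], 0],
  [0, [-62, 0, 0], 0],
  [0, [-70, 0, 0], 0],
  [0, [-75, 0, 0], 0],
  [0, [-76, 0, 0], 0],
  [0, [-76, 0, 0], 0],
  [50, [-76, 0, 0], 0],
])

```text
t: 18.4
tool_pos: [0.5229, -0.0369, 0.2269]
tool_rot: [3.131, 0.247, -0.002]
contact_force: [0.1, 0.2, 0.1]
opening: 0.0344
grip_force: 0.0
```

step_arm([
  [50, [0, 0, 0], 0],
  [50, [0, 0, 0], 0],
  [50, [0, 0, -20], 0],
  [60, [0, 0, -40], 0],
  [60, [0, 0, -60], 0],
  [60, [0, 0, -60], 0],
  [60, [0, 0, -60], 0],
  [60, [0, 0, -60], 0],
  [60, [0, 0, -60], 0],
])

```text
t: 19.52
tool_pos: [0.5233, -0.0367, 0.2868]
tool_rot: [-3.131, -0.247, 0.002]
contact_force: [0.2, 0.6, 0.3]
opening: 0.0511
grip_force: 0.0
```

```bash
python3 - <<'E'
from h import *
go([*gp(.067),.288],9); snap('wrist','w7')
# print column profile of wrist image along the gauge axis line
for x in np.arange(-.09,.09,.004):
    p=gp(x); u=proj('w7',[*p,.047]); 
    if 0<=u[0]<512 and 0<=u[1]<384:
        im=cv2.imread('pics/w7.png'); print(int(x*1000),u,im[int(u[1]),int(u[0])][::-1],end='; ')
E
```

```text
t 19.52 p [ 0.5233 -0.0367  0.2868] x [ 0.988  0.157 -0.001] y [ 0.157 -0.988 -0.001] z [-0.002  0.    -1.   ] F [0.2 0.6 0.3] op 0.0511 g 0.0 q [-0.21 -0.08  1.95 -0.    1.28  1.2 ]
-> shift [119.9   0.9  -1.4] yaw 0.0
-90 [259.7 242.7] [ 82 136 110]; -86 [259.7 238.4] [74 72 67]; -81 [259.7 234. ] [77 75 70]; -77 [259.7 229.5] [82 77 72]; -73 [259.7 225. ] [84 77 72]; -69 [259.7 220.5] [85 80 74]; -65 [259.7 215.9] [67 59 51]; -61 [259.7 211.2] [70 60 51]; -57 [259.7 206.5] [71 62 53]; -53 [259.7 201.8] [137 115 101]; -49 [259.7 197. ] [207 180 161]; -45 [259.8 192.2] [207 181 162]; -41 [259.8 187.3] [208 180 162]; -37 [259.8 182.4] [142 118 102]; -33 [259.8 177.4] [171 168 172]; -29 [259.8 172.4] [181 180 190]; -25 [259.8 167.3] [183 182 192]; -21 [259.8 162.1] [182 181 191]; -17 [259.8 156.9] [186 180 182]; -13 [259.8 151.7] [204 169  84]; -9 [259.8 146.4] [119  97  64]; -5 [259.8 141. ] [183 183 189]; -1 [259.8 135.6] [183 182 188]; 2 [259.8 130.1] [184 184 188]; 6 [259.8 124.5] [183 182 187]; 10 [259.8 118.9] [185 184 188]; 14 [259.8 113.2] [184 183 186]; 18 [259.9 107.5] [185 185 187]; 22 [259.9 101.7] [185 183 185]; 26 [259.9  95.8] [184 183 185]; 30 [259.9  89.9] [184 183 183]; 34 [259.9  83.8] [184 182 183]; 38 [259.9  77.8] [183 183 183]; 42 [259.9  71.6] [182 181 182]; 46 [259.9  65.4] [182 179 181]; 50 [259.9  59.1] [ 81  91 134]; 54 [259.9  52.7] [ 65  90 176]; 58 [259.9  46.3] [ 67  99 189]; 62 [259.9  39.8] [ 67  97 187]; 66 [259.9  33.2] [ 62  96 187]; 70 [259.9  26.5] [ 62  93 185]; 74 [260.   19.7] [ 62  93 186]; 78 [260.   12.8] [ 78  83 147]; 82 [260.    5.9] [194 165 148];
```

step_arm([
  [100, [40, 0.5, 0], 0],
  [100, [80, 0.5, 0], 0],
  [100, [117, 0.5, 0], 0],
  [100, [117, 0.5, 30], 0],
  [100, [117, 0.5, 65], 0],
  [100, [117, 0.5, 90], 0],
  [100, [117, 0.5, 100], 0],
  [100, [117, 0.5, 100], 0],
  [0, [117, 0.5, 100], 0],
  [0, [117, 0.5, 100], 0],
  [0, [117, 0.5, 100], 0],
  [0, [117, 0.5, 100], 0],
], squeeze=30)

```text
t: 21.08
tool_pos: [0.6397, -0.0189, 0.1892]
tool_rot: [3.131, 0.247, 0.003]
contact_force: [-1.9, 0.3, 6.0]
opening: 0.0451
grip_force: 33.8
```

```bash
cat >> h.py <<'E'
F=np.array([.588,.248]);da=np.radians(4.9);vx=np.array([np.cos(da),np.sin(da)]);vy=np.array([-vx[1],vx[0]])
def dp(x,y): return F+vx*x+vy*y
E
python3 - <<'E'
from h import *
state(); p=dp(-.025,.0); print(p); go([*p,.29],4.9)
for q in ((.0,-.06),(.0,0.06),(-.02,0)): print(q,dp(*q))
E
```

```text
t 21.07 p [ 0.6397 -0.0189  0.1892] x [0.988 0.157 0.002] y [ 0.157 -0.988  0.001] z [ 0.002 -0.    -1.   ] F [-1.9  0.3  6. ] op 0.0451 g 33.8 q [-0.15  0.3   1.72  0.    1.12  1.27]
[0.56309137 0.24586458]
t 21.07 p [ 0.6397 -0.0189  0.1892] x [0.988 0.157 0.002] y [ 0.157 -0.988  0.001] z [ 0.002 -0.    -1.   ] F [-1.9  0.3  6. ] op 0.0451 g 33.8 q [-0.15  0.3   1.72  0.    1.12  1.27]
-> shift [ -34.  -273.5 -101. ] yaw 4.1
(0.0, -0.06) [0.59312502 0.18821928]
(0.0, 0.06) [0.58287498 0.30778072]
(-0.02, 0) [0.56807309 0.24629166]
```

step_arm([
  [0, [-1, 0, -10], 0],
  [0, [-1, 0, -50], 0],
  [0, [-1, 0, -100], 0],
  [0, [5, -40, -103], 1],
  [0, [12, -90, -103], 2],
  [0, [20, -140, -103], 3],
  [0, [28, -190, -103], 4.1],
  [0, [36, -235, -103], 4.1],
  [0, [41, -268, -103], 4.1],
  [0, [41, -268, -103], 4.1],
  [0, [41, -268, -103], 4.1],
  [0, [41, -268, -103], 4.1],
])

```text
t: 22.58
tool_pos: [0.6377, 0.2511, 0.2906]
tool_rot: [3.138, 0.133, -0.001]
contact_force: [-0.5, -0.1, -0.9]
opening: 0.0458
grip_force: 33.0
```

```bash
python3 - <<'E'
from h import *
go([*dp(.05,0),.201],4.9); snap('wrist','w8');
im=cv2.imread('pics/w8.png')
crop('w8','w8b',0,0,512,384,1.25)
E
```

```text
t 22.57 p [0.6377 0.2511 0.2906] x [ 0.996  0.084 -0.   ] y [ 0.084 -0.996  0.   ] z [-0. -0. -1.] F [-0.5 -0.1 -0.9] op 0.0458 g 33.0 q [ 0.27  0.28  1.56 -0.    1.31  1.75]
-> shift [ 0.2 -1.2 89.6] yaw -0.1
```

View pics/w8b.png

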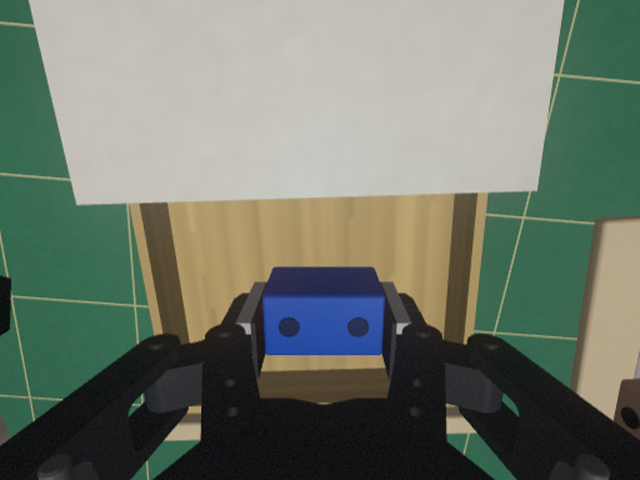

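```bash
python3 - <<'E'
from h import *
w=lambda u,v:((u+.5)/1.25-.5,(v+.5)/1.25-.5)
def rd(p): d=p[:2]-F; return (d@vx*1000).round(1),(d@vy*1000).round(1)
for n,u,v,z in [('cabL',78,205,.08),('cabR',536,190,.08),('frontfloor',325,370,.022),('innerL floor',187,320,.022),('innerR floor',446,320,.022),('front outer top',325,435,.058),('wallL top in',140,205,.058),('wallR',480,195,.058)]: print(n,rd(atz('w8',*w(u,v),z)))
E
```

```text
cabL (np.float64(85.8), np.float64(127.7))
cabR (np.float64(93.4), np.float64(-111.6))
frontfloor (np.float64(-61.1), np.float64(-2.4))
innerL floor (np.float64(-15.8), np.float64(103.5))
innerR floor (np.float64(-16.2), np.float64(-95.3))
front outer top (np.float64(-89.1), np.float64(-2.2))
wallL top in (np.float64(81.3), np.float64(106.8))
wallR (np.float64(86.9), np.float64(-92.9))
```

step_arm([
  [0, [-3, -3, 20], 0],
  [0, [-3, -4, 50], 0],
  [0, [-3, -4, 75], 0],
  [0, [-3, -4, 86], 0],
  [0, [-3, -4, 89], 0],
  [0, [-3, -4, 89], 0],
  [0, [-3, -4, 89], 0],
  [75, [-3, -4, 89], 0],
  [75, [-3, -4, 89], 0],
  [75, [-3, -4, 89], 0],
  [75, [-3, -4, 50], 0],
  [75, [-3, -4, 0], 0],
])

```text
t: 24.12
tool_pos: [0.6336, 0.2558, 0.2897]
tool_rot: [3.138, 0.135, -0.006]
contact_force: [-0.3, 0.2, -0.1]
opening: 0.064
grip_force: 0.0
```

```bash
python3 - <<'E'
from h import *
go([.6195,-.1987,.29],9)
im=snap('top','t9'); hsv=cv2.cvtColor(im,cv2.COLOR_RGB2HSV)
# brass, black present positions by colour near old pixels
T=lambda u,v:(230+(u+.5)/5.5-.5,145+(v+.5)/5.5-.5)
for n,uv in [('brass',T(442,147)),('black',T(484,364))]:
    u,v=map(int,uv); print(n,uv); 
old=cv2.imread('pics/top0.png');new=im[:,:,::-1]
d=cv2.absdiff(old,new.copy()).max(2); m=(d>40).astype(np.uint8)
nn,l,s,c=cv2.connectedComponentsWithStats(m)
for i in range(1,nn):
    if s[i,4]>15: print(s[i],c[i].round(1))
E
```

```text
t 24.12 p [0.6336 0.2558 0.2897] x [ 0.996  0.086 -0.004] y [ 0.086 -0.996  0.001] z [-0.004 -0.001 -1.   ] F [-0.3  0.2 -0.1] op 0.064 g 0.0 q [0.27 0.28 1.56 0.   1.31 1.76]
-> shift [-5.310e+01  4.516e+02  2.000e-01] yaw -4.1
brass (309.95454545454544, 171.3181818181818)
black (317.5909090909091, 210.77272727272725)
[  135   131   376   253 23247] [276.4 310.4]
[351 172  10  13 102] [355.6 178.1]
[256 177  17  16 174] [263.9 184.1]
[259 195   3  11  21] [259.9 199.7]
[264 196   7   7  42] [266.8 198.9]
[ 228  276   56   53 1871] [253.8 298.2]
[234 341   5  14  29] [236.1 347.5]
[448 355  20   5  80] [458.2 356.8]
```

step_arm([
  [75, [-6, 45, 0], -1],
  [100, [-12, 100, 0], -2],
  [100, [-18, 155, 0], -3],
  [100, [-24, 210, 0], -4.1],
  [100, [-30, 265, 0], -4.1],
  [100, [-37, 320, 0], -4.1],
  [100, [-43, 375, 0], -4.1],
  [100, [-49, 420, 0], -4.1],
  [100, [-53, 451, 0], -4.1],
  [100, [-53, 451, 0], -4.1],
  [100, [-53, 451, 20], -4.1],
  [100, [-53, 451, 20], -4.1],
])

```text
t: 25.68
tool_pos: [0.6193, -0.1963, 0.2672]
tool_rot: [-3.129, -0.249, 0.008]
contact_force: [-0.3, -0.6, -0.5]
opening: 0.0855
grip_force: 0.0
```

```bash
python3 - <<'E'
from h import *
im=snap('wrist','w10'); u=proj('w10',[.6195,-.1987,.03]); print('exp',u)
hsv=cv2.cvtColor(im,cv2.COLOR_RGB2HSV)
m=cv2.inRange(hsv,(10,110,60),(25,255,255)); n,l,s,c=cv2.connectedComponentsWithStats(m)
for i in range(1,n):
    if s[i,4]>100: print('brass',s[i],c[i].round(1))
# dark disc within brass
for i in range(1,n):
    if s[i,4]>500 and np.hypot(*(c[i]-u))<30:
        k=(l==i).astype(np.uint8); cn,h=cv2.findContours(k,cv2.RETR_CCOMP,cv2.CHAIN_APPROX_NONE)
        for j,q in enumerate(cn):
            if h[0][j][3]>=0 and cv2.contourArea(q)>50: mm=cv2.moments(q); cc=(mm['m10']/mm['m00'],mm['m01']/mm['m00']); print('hole',cc,cv2.contourArea(q),atz('w10',*cc,.03)); 
go([.6195,-.1987,.174],9)
E
```

```text
exp [262.6 200.9]
brass [ 293  167   52   52 1591] [317.5 191.4]
brass [ 33 229  33  17 402] [ 48.9 237. ]
t 25.73 p [ 0.6196 -0.1965  0.2684] x [ 0.987  0.158 -0.003] y [ 0.158 -0.987 -0.002] z [-0.004  0.002 -1.   ] F [-0.4  0.1 -0.3] op 0.0853 g 0.0 q [-0.42  0.23  1.66  0.    1.26  0.99]
-> shift [-0.2  2.4 94.3] yaw 0.1
```

```bash
python3 - <<'E'
from h import *
im=snap('wrist','w11'); hsv=cv2.cvtColor(im,cv2.COLOR_RGB2HSV)
m=cv2.inRange(hsv,(10,110,60),(25,255,255))[150:240,270:370]
cn,h=cv2.findContours(m,cv2.RETR_CCOMP,cv2.CHAIN_APPROX_NONE)
for j,q in enumerate(cn):
    if cv2.contourArea(q)>50:
        mm=cv2.moments(q); cc=(270+mm['m10']/mm['m00'],150+mm['m01']/mm['m00']); print(h[0][j][3],cc,cv2.contourArea(q),cv2.boundingRect(q),atz('w11',*cc,.03))
it=snap('top','t11'); hsv=cv2.cvtColor(it,cv2.COLOR_RGB2HSV); m=cv2.inRange(hsv,(8,110,60),(25,255,255))
n,l,s,c=cv2.connectedComponentsWithStats(m)
for i in range(1,n):
    if 40<s[i,4]<400: print(s[i],c[i],atz('top0',*c[i],.03))
crop('w11','w11b',200,110,200,150,3)
E
```

```text
-1 (317.4026130307719, 193.17586384734398) 1939.0 (23, 18, 51, 52) [ 0.6329 -0.2403  0.03  ]
0 (320.05041152263374, 197.8563100137174) 486.0 (37, 36, 27, 25) [ 0.6295 -0.2432  0.03  ]
```

The collar has been knocked aside to about (0.6295, −0.2432), so I'll grasp it there.

```bash
python3 -c "
from h import *
go([.6295,-.2432,.174],9)"
```

```text
t 25.82 p [ 0.6203 -0.1969  0.2702] x [ 0.987  0.158 -0.001] y [ 0.158 -0.987 -0.001] z [-0.001  0.    -1.   ] F [ 0.7 -0.9 -0.4] op 0.0854 g 0.0 q [-0.42  0.22  1.66  0.    1.26  0.99]
-> shift [ 1.9 47.2 96.2] yaw 0.1
```

step_arm([
  [100, [2, 25, 0], 0],
  [100, [2, 47, 10], 0],
  [100, [2, 47, 50], 0],
  [100, [2, 47, 85], 0],
  [100, [2, 47, 96], 0],
  [100, [2, 47, 96], 0],
  [100, [2, 47, 96], 0],
  [0, [2, 47, 96], 0],
  [0, [2, 47, 96], 0],
  [0, [2, 47, 96], 0],
  [0, [2, 47, 96], 0],
  [0, [2, 47, 60], 0],
])

```text
t: 27.32
tool_pos: [0.6277, -0.2431, 0.2065]
tool_rot: [-3.127, -0.247, 0.012]
contact_force: [0.5, -0.6, -1.6]
opening: 0.0373
grip_force: 30.5
```

step_arm([
  [0, [0, 0, -60], 0],
  [0, [0, 0, -60], 0],
  [0, [0, 0, -60], 0],
])

```text
t: 27.7
tool_pos: [0.6291, -0.2438, 0.2698]
tool_rot: [-3.131, -0.247, 0.002]
contact_force: [-0.1, 0.3, -2.6]
opening: 0.0372
grip_force: 30.7
```

```bash
python3 - <<'E'
from h import *
im=snap('wrist','w12'); hsv=cv2.cvtColor(im,cv2.COLOR_RGB2HSV)
m=cv2.inRange(hsv,(10,110,60),(25,255,255))
cn,h=cv2.findContours(m,cv2.RETR_CCOMP,cv2.CHAIN_APPROX_NONE)
o,M=state()
for j,q in enumerate(cn):
    if cv2.contourArea(q)>150:
        mm=cv2.moments(q); cc=(mm['m10']/mm['m00'],mm['m01']/mm['m00']); p=atz('w12',*cc,o['tool_pos'][2]-.144); print(h[0][j][3],cc,cv2.contourArea(q),p,M.T@(p-o['tool_pos']))
go([*gp(.058),.27],9)
E
```

```text
t 27.75 p [ 0.6287 -0.2436  0.2684] x [ 0.988  0.157 -0.003] y [ 0.157 -0.988 -0.002] z [-0.003  0.002 -1.   ] F [-0.3  0.1 -1.9] op 0.037 g 30.7 q [-0.48  0.28  1.6   0.    1.27  0.93]
-1 (258.47529475294755, 255.36126361263612) 5555.5 [ 0.635  -0.2427  0.1244] [0.00678372 0.00042307 0.14393256]
15 (258.24681933842237, 267.2132047676443) 1244.5 [ 0.6288 -0.2435  0.1244] [0.000535   0.00024111 0.14395234]
t 27.75 p [ 0.6287 -0.2436  0.2684] x [ 0.988  0.157 -0.003] y [ 0.157 -0.988 -0.002] z [-0.003  0.002 -1.   ] F [-0.3  0.1 -1.9] op 0.037 g 30.7 q [-0.48  0.28  1.6   0.    1.27  0.93]
-> shift [  39.2 -220.    -1.3] yaw 0.0
```

step_arm([
  [0, [8, -50, 0], 0],
  [0, [18, -105, 0], 0],
  [0, [28, -160, 0], 0],
  [0, [36, -200, 0], 0],
  [0, [39, -220, 0], 0],
  [0, [39, -221, 0], 0],
  [0, [39, -221, 0], 0],
  [0, [39, -221, 30], 0],
  [0, [39, -221, 60], 0],
  [0, [39, -221, 77], 0],
  [0, [39, -221, 81], 0],
  [0, [39, -221, 81], 0],
])

```text
t: 29.25
tool_pos: [0.6338, -0.0201, 0.1904]
tool_rot: [3.132, 0.246, 0.001]
contact_force: [0.2, 0.4, -1.9]
opening: 0.037
grip_force: 30.8
```

```bash
python3 - <<'E'
from h import *
o,M=state(); d=o['tool_pos'][:2]-G; print(d@ux,d@uy)
E
```

```text
t 29.25 p [ 0.6338 -0.0201  0.1904] x [0.988 0.156 0.001] y [ 0.156 -0.988  0.   ] z [ 0.001 -0.    -1.   ] F [ 0.2  0.4 -1.9] op 0.037 g 30.8 q [-0.15  0.29  1.73 -0.    1.12  1.26]
0.05882588064227393 -9.959545203276399e-05
```

step_arm([
  [0, [0, 0, 2.5], 0],
  [0, [0, 0, 2.5], 0],
  [70, [0, 0, 2.5], 0],
  [70, [0, 0, 2.5], 0],
  [70, [0, 0, 0], 0],
  [70, [0, 0, -40], 0],
  [70, [0, 0, -75], 0],
  [60, [-40, 0, -75], 0],
  [55, [-80, 0, -75], 0],
  [50, [-115, 0, -75], 0],
  [50, [-122, 0, -75], 0],
  [50, [-122, 0, -75], 0],
])

```text
t: 30.75
tool_pos: [0.5132, -0.0388, 0.2653]
tool_rot: [3.132, 0.247, 0.002]
contact_force: [-0.4, -0.5, -0.3]
opening: 0.0425
grip_force: 0.0
```

```bash
cat > prof.py <<'E'
from h import *
import sys
n=sys.argv[1]; z=float(sys.argv[2]); im=snap('wrist',n)
for x in np.arange(-.09,.09,.003):
    u=proj(n,[*gp(x),z])
    if 0<=u[0]<512 and 0<=u[1]<384: print(round(x*1000),*im[int(u[1]),int(u[0])],end='; ')
print()
E
python3 prof.py w13 .042; python3 -c "
from h import *
go([*gp(-.0635),.229],9)"
```

```text
-90 66 63 58; -87 74 69 65; -84 76 73 68; -81 78 75 68; -78 81 76 71; -75 83 77 71; -72 85 77 72; -69 71 63 58; -66 65 57 47; -63 65 57 49; -60 71 61 53; -57 70 59 50; -54 204 178 159; -51 206 179 159; -48 205 178 159; -45 204 177 158; -42 203 176 157; -39 120 97 85; -36 155 149 155; -33 179 178 188; -30 181 179 188; -27 180 178 186; -24 180 179 185; -21 180 178 184; -18 190 174 151; -15 201 168 85; -12 116 96 64; -9 182 182 187; -6 181 181 185; -3 182 182 186; 0 182 182 186; 3 182 181 185; 6 182 182 185; 9 182 183 184; 12 184 182 184; 15 183 182 184; 18 183 182 184; 21 184 183 183; 24 183 181 182; 27 183 181 182; 30 182 179 179; 33 182 179 179; 36 156 140 114; 39 135 108 59; 42 202 166 76; 45 198 164 72; 48 200 165 69; 51 84 72 52; 54 83 72 53; 57 81 65 47; 60 77 64 44; 63 77 64 43; 66 77 64 45; 69 129 103 48; 
t 30.8 p [ 0.5137 -0.0388  0.2654] x [0.988 0.157 0.002] y [ 0.157 -0.988  0.   ] z [ 0.002 -0.    -1.   ] F [ 0.1 -0.   0.4] op 0.0424 g 0.0 q [-0.22 -0.08  1.99  0.    1.23  1.19]
-> shift [-0.8  0.2 36.4] yaw 0.0
```

step_arm([
  [50, [-0.5, 0, 15], 0],
  [50, [-0.5, 0, 30], 0],
  [50, [-0.5, 0, 36], 0],
  [50, [-0.5, 0, 36], 0],
  [50, [-0.5, 0, 36], 0],
  [0, [-0.5, 0, 36], 0],
  [0, [-0.5, 0, 36], 0],
  [0, [-0.5, 0, 36], 0],
  [0, [-0.5, 0, 36], 0],
], squeeze=40)

```text
t: 31.92
tool_pos: [0.5127, -0.0386, 0.2295]
tool_rot: [-3.131, -0.247, -0.002]
contact_force: [-1.0, 5.7, 5.3]
opening: 0.0172
grip_force: 41.0
```

step_arm([
  [0, [6, 0, 0], 0],
  [0, [14, 0, 0], 0],
  [0, [22, 0, 0], 0],
  [0, [30, 0, 0], 0],
  [0, [38, 0, 0], 0],
  [0, [45, 0, 0], 0],
  [0, [50, 0, 0], 0],
  [0, [53, 0, 0], 0],
  [0, [54, 0, 0], 0],
  [0, [54, 0, 0], 0],
  [0, [54, 0, 0], 0],
])

```text
t: 33.3
tool_pos: [0.566, -0.0301, 0.2295]
tool_rot: [-3.131, -0.247, -0.001]
contact_force: [-2.0, 3.9, 6.3]
opening: 0.0171
grip_force: 41.1
```

```bash
python3 prof.py w14 .047; python3 -c "
from h import *
go([*gp(-.000),.229],9)"
```

```text
-90 26 26 27; -87 30 31 31; -84 28 29 31; -81 33 35 35; -78 31 30 33; -75 163 169 130; -72 72 132 106; -69 98 140 114; -66 200 188 171; -63 174 171 173; -60 173 171 174; -57 174 173 176; -54 173 173 176; -51 172 171 176; -48 173 173 178; -45 173 174 178; -42 173 173 179; -39 49 47 47; -36 56 54 54; -33 59 55 56; -30 63 59 57; -27 65 62 60; -24 70 66 65; -21 73 70 66; -18 62 57 55; -15 52 46 41; -12 53 46 43; -9 55 46 40; -6 60 52 45; -3 61 51 47; 0 110 92 80; 3 202 174 155; 6 203 175 158; 9 203 176 158; 12 203 176 158; 15 174 147 129; 18 108 89 78; 21 178 177 184; 24 178 177 184; 27 179 176 184; 30 179 177 185; 33 181 178 186; 36 179 176 183; 39 201 168 79; 42 182 147 67; 45 200 169 83; 48 196 164 76; 51 94 82 63; 54 94 80 60; 57 93 78 56; 60 92 78 58; 63 92 77 57; 66 89 75 54; 69 90 74 54; 72 201 167 73; 75 201 166 69; 78 163 132 67; 81 180 150 131; 84 194 165 146; 87 192 164 145; 
t 33.35 p [ 0.5659 -0.0301  0.2294] x [0.988 0.157 0.   ] y [ 0.157 -0.988 -0.001] z [ 0.     0.001 -1.   ] F [-1.4  3.3  6.3] op 0.0172 g 41.1 q [-0.18  0.09  1.88  0.    1.17  1.23]
-> shift [9.8 0.7 0.5] yaw 0.0
```

step_arm([
  [0, [2, 0, 0], 0],
  [0, [4, 0, 0], 0],
  [0, [6, 0, 0], 0],
  [0, [8, 0, 0], 0],
  [0, [9.5, 0, 0], 0],
  [0, [9.5, 0, 0], 0],
  [0, [9.5, 0, 0], 0],
  [0, [9.5, 0, 0], 0],
  [0, [9.5, 0, 0], 0],
  [0, [9.5, 0, 0], 0],
  [0, [9.5, 0, 0], 0],
])

```text
t: 34.72
tool_pos: [0.5749, -0.0287, 0.2295]
tool_rot: [-3.131, -0.247, 0.003]
contact_force: [-6.2, 3.5, 9.3]
opening: 0.017
grip_force: 41.5
```

```bash
python3 prof.py w15 .047|tr ';' '\n'|awk '$1>0'|tr '\n' ';'; python3 -c "
from h import *
state()"
```

```text
3 59 52 44; 6 58 48 44; 9 178 153 135; 12 202 175 156; 15 202 175 157; 18 202 174 156; 21 204 176 158; 24 156 130 113; 27 109 90 78; 30 179 177 185; 33 179 177 185; 36 179 177 184; 39 200 169 81; 42 197 164 74; 45 201 169 83; 48 197 167 80; 51 201 169 80; 54 97 82 65; 57 97 84 64; 60 97 82 64; 63 92 78 57; 66 93 78 60; 69 91 76 56; 72 197 163 69; 75 201 166 68; 78 200 164 68; 81 181 153 132; 84 195 166 147; 87 193 165 146;t 34.77 p [ 0.5748 -0.0287  0.2295] x [ 0.988  0.157 -0.002] y [ 0.157 -0.988 -0.001] z [-0.002  0.    -1.   ] F [-6.2  3.7  8.3] op 0.0174 g 41.5 q [-0.18  0.11  1.86 -0.    1.17  1.23]
```

step_arm([
  [0, [0.5, 0, 0], 0],
  [0, [0.5, 0, 0], 0],
  [0, [0.5, 0, 0], 0],
  [0, [-8, 0, 0], 0],
  [0, [-18, 0, 0], 0],
  [0, [-28, 0, 0], 0],
  [0, [-38, 0, 0], 0],
  [0, [-48, 0, 0], 0],
  [0, [-56, 0, 0], 0],
  [0, [-62, 0, 0], 0],
  [0, [-64, 0, 0], 0],
  [0, [-64, 0, 0], 0],
])

```text
t: 36.28
tool_pos: [0.5119, -0.0387, 0.2295]
tool_rot: [-3.131, -0.247, -0.001]
contact_force: [-2.3, 5.4, 5.9]
opening: 0.017
grip_force: 41.2
```

step_arm([
  [0, [0, 0, 0], 0],
  [50, [0, 0, 0], 0],
  [50, [0, 0, 0], 0],
  [50, [0, 0, -30], 0],
  [70, [0, 0, -60], 0],
  [90, [40, 0, -60], 0],
  [100, [80, 0, -60], 0],
  [100, [115, 0, -60], 0],
  [100, [124, 0, -60], 0],
  [100, [124, 0, -60], 0],
  [100, [124, 0, -60], 0],
  [100, [124, 0, -60], 0],
])

```text
t: 37.78
tool_pos: [0.6336, -0.0196, 0.2887]
tool_rot: [3.132, 0.247, -0.001]
contact_force: [-0.2, 1.1, 0.5]
opening: 0.0852
grip_force: 0.0
```

```bash
python3 - <<'E'
from h import *
go([*gp(.060),.188],9)
im=snap('wrist','w16'); hsv=cv2.cvtColor(im,cv2.COLOR_RGB2HSV)
m=cv2.inRange(hsv,(10,110,60),(25,255,255))
cn,h=cv2.findContours(m,cv2.RETR_CCOMP,cv2.CHAIN_APPROX_NONE)
for j,q in enumerate(cn):
    if cv2.contourArea(q)>150:
        mm=cv2.moments(q); cc=(mm['m10']/mm['m00'],mm['m01']/mm['m00']); p=atz('w16',*cc,.042)[:2]-G; print(h[0][j][3],cc,cv2.contourArea(q),p@ux,p@uy)
E
```

```text
t 37.77 p [ 0.6336 -0.0196  0.2887] x [ 0.988  0.157 -0.   ] y [ 0.157 -0.988 -0.   ] z [-0. -0. -1.] F [-0.2  1.1  0.5] op 0.0852 g 0.0 q [-0.15  0.17  1.69 -0.    1.29  1.27]
-> shift [  1.4   0.4 100.7] yaw 0.0
-1 (257.9172794117647, 269.6348039215686) 272.0 -0.008047289999999995 0.0009705300000000013
-1 (18.16733690795353, 267.8650580875782) 746.0 -0.006129010000000001 0.21257582
-1 (258.5459172622915, 193.2636993718865) 1539.0 0.06283268000000006 0.0003777399999999921
197 (258.5364025695931, 195.09850107066381) 467.0 0.06122108000000001 0.00043044000000000074
-1 (42.85144181256437, 207.03595949193272) 1942.0 0.05101648999999997 0.17831657000000004
```

step_arm([
  [100, [2, 0, 30], 0],
  [100, [2, 0, 65], 0],
  [100, [2, 0, 90], 0],
  [100, [2, 0, 100], 0],
  [100, [2, 0, 100], 0],
  [100, [2, 0, 100], 0],
  [0, [2, 0, 100], 0],
  [0, [2, 0, 100], 0],
  [0, [2, 0, 100], 0],
  [0, [2, 0, 100], 0],
  [0, [1, 0, 70], 0],
  [0, [1, 0, 20], 0],
], squeeze=30)

```text
t: 39.33
tool_pos: [0.6339, -0.0192, 0.2658]
tool_rot: [-3.13, -0.247, 0.011]
contact_force: [0.8, -0.2, -1.5]
opening: 0.0368
grip_force: 30.5
```

```bash
python3 -c "
from h import *
go([*dp(-.005,.004),.29],4.9)"
```

```text
t 39.33 p [ 0.6339 -0.0192  0.2658] x [ 0.988  0.157 -0.007] y [ 0.157 -0.988 -0.002] z [-0.007  0.001 -1.   ] F [ 0.8 -0.2 -1.5] op 0.0368 g 30.5 q [-0.15  0.19  1.7   0.    1.25  1.27]
-> shift [  -8.3 -275.4  -23.5] yaw 4.1
```

step_arm([
  [0, [0, -20, -21], 0],
  [0, [-2, -75, -21], 1],
  [0, [-4, -130, -21], 2],
  [0, [-6, -185, -21], 3],
  [0, [-7, -235, -21], 4.1],
  [0, [-9, -275, -21], 4.1],
  [0, [-9, -275, -21], 4.1],
  [0, [-9, -275, -21], 4.1],
  [0, [-9, -275, 10], 4.1],
  [0, [-9, -275, 45], 4.1],
  [0, [-9, -275, 62], 4.1],
  [0, [-9, -275, 67], 4.1],
])

```text
t: 40.83
tool_pos: [0.5831, 0.2501, 0.2003]
tool_rot: [3.138, 0.133, -0.004]
contact_force: [0.5, 0.6, -1.4]
opening: 0.0369
grip_force: 30.7
```

step_arm([
  [0, [0, 0, 1.5], 0],
  [0, [0, 0, 1.5], 0],
  [75, [0, 0, 1.5], 0],
  [75, [0, 0, 1.5], 0],
  [75, [0, 0, 1.5], 0],
  [75, [0, 0, -40], 0],
  [75, [0, 0, -90], 0],
  [75, [0, 0, -90], 0],
])

```text
t: 41.82
tool_pos: [0.5852, 0.2515, 0.2981]
tool_rot: [-3.136, -0.135, -0.017]
contact_force: [0.9, 0.7, 0.7]
opening: 0.0639
grip_force: 0.0
```

```bash
python3 - <<'E'
from h import *
im=snap('wrist','w17');snap('top','t17')
# black block in top view: dark pixels near old position
im=cv2.imread('pics/t17.png'); g=im.max(2)[190:235,290:345]; m=(g<75).astype(np.uint8)
n,l,s,c=cv2.connectedComponentsWithStats(m)
for i in range(1,n):
    if s[i,4]>15:
        r=cv2.minAreaRect(cv2.findNonZero((l==i).astype(np.uint8))); print(s[i],c[i]+[290,190],r,atz('t17',*(c[i]+[290,190]),.028))
go([.474,-.225,.29],70)
E
```

```text
[24 22  5  5 19] [315.78947368 214.31578947] ((26.0, 24.0), (4.0, 4.0), 90.0) [ 0.4614 -0.2188  0.028 ]
t 41.92 p [0.5835 0.2509 0.2925] x [0.996 0.086 0.001] y [ 0.086 -0.996 -0.   ] z [ 0.001  0.    -1.   ] F [-0.5 -1.2 -0.2] op 0.064 g 0.0 q [ 0.29  0.17  1.68 -0.    1.29  1.77]
-> shift [-149.9  464.7    2.2] yaw -65.1
```

step_arm([
  [75, [-18, 50, 0], -6],
  [100, [-36, 105, 0], -16],
  [100, [-54, 160, 0], -26],
  [100, [-70, 215, 0], -36],
  [100, [-88, 270, 0], -46],
  [100, [-104, 320, 0], -56],
  [100, [-122, 375, 0], -66],
  [100, [-138, 425, 0], -66],
  [100, [-150, 462, 0], -66],
  [100, [-150, 465, 0], -66],
  [100, [-150, 465, 0], -66],
  [100, [-150, 465, 0], -66],
])

```text
t: 43.42
tool_pos: [0.4739, -0.2241, 0.2909]
tool_rot: [-2.556, -1.824, 0.0]
contact_force: [-1.3, 0.2, 0.2]
opening: 0.0853
grip_force: 0.0
```

```bash
python3 - <<'E'
from h import *
state(); im=snap('wrist','w18'); e=proj('w18',[.4743,-.2252,.03]); print(e)
g=im.max(2); u,v=map(int,e); x0,y0=u-60,v-50
m=(g[y0:y0+100,x0:x0+120]<110)&(np.ptp(im,axis=2)[y0:y0+100,x0:x0+120]<45)
n,l,s,c=cv2.connectedComponentsWithStats(m.astype(np.uint8))
for i in range(1,n):
    if s[i,4]>60: print(s[i],c[i]+[x0,y0])
crop('w18','w18c',u-60,v-50,120,100,5)
E
```

```text
t 43.42 p [ 0.4739 -0.2241  0.2909] x [0.325 0.946 0.001] y [ 0.946 -0.325 -0.001] z [-0.001  0.001 -1.   ] F [-1.3  0.2  0.2] op 0.0853 g 0.0 q [-0.58 -0.09  1.95  0.    1.28 -0.25]
[258.9 193.6]
[  34   30   52   32 1470] [257.88911565 188.29863946]
```

View pics/w18c.png

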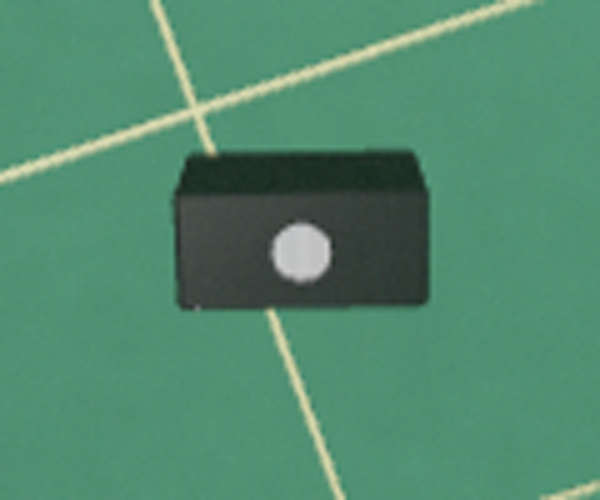

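```bash
python3 - <<'E'
from h import *
w=lambda u,v:(198+(u+.5)/5-.5,143+(v+.5)/5-.5)
c=[atz('w18',*w(*p),.03) for p in [(178,192),(428,190),(428,304),(180,307)]]
m=np.mean(c,0);ax=c[1]+c[2]-c[0]-c[3];a=np.degrees(np.arctan2(ax[1],ax[0]));d=atz('w18',*w(302,252),.03);print(m,a,np.linalg.norm(ax)/2,d)
go([*d[:2],.174],a+90)
E
```

```text
[ 0.47415 -0.22395  0.03   ] -18.392912308444586 0.043101856108525086 [ 0.4737 -0.2244  0.03  ]
t 43.48 p [ 0.474  -0.2241  0.2912] x [0.325 0.946 0.   ] y [ 0.946 -0.325 -0.001] z [-0.001  0.001 -1.   ] F [0.  0.1 0.3] op 0.0854 g 0.0 q [-0.58 -0.09  1.95  0.    1.28 -0.25]
-> shift [-4.000e-01 -1.000e-01  1.172e+02] yaw -0.6
```

step_arm([
  [100, [0, 0, 40], -0.6],
  [100, [0, 0, 80], -0.6],
  [100, [0, 0, 108], -0.6],
  [100, [0, 0, 117], -0.6],
  [100, [0, 0, 117], -0.6],
  [100, [0, 0, 117], -0.6],
  [0, [0, 0, 117], -0.6],
  [0, [0, 0, 117], -0.6],
  [0, [0, 0, 117], -0.6],
  [0, [0, 0, 117], -0.6],
  [0, [0, 0, 90], -0.6],
  [0, [0, 0, 30], -0.6],
], squeeze=35)

```text
t: 44.98
tool_pos: [0.4721, -0.2242, 0.2583]
tool_rot: [-2.542, -1.831, 0.005]
contact_force: [1.4, -1.4, -1.6]
opening: 0.0435
grip_force: 36.6
```

```bash
python3 -c "
from h import *
go([*gp(.064),.265],9)"
```

```text
t 44.98 p [ 0.4721 -0.2242  0.2583] x [0.317 0.948 0.002] y [ 0.948 -0.317 -0.009] z [-0.008  0.005 -1.   ] F [ 1.4 -1.4 -1.6] op 0.0435 g 36.6 q [-0.59 -0.05  1.97  0.    1.23 -0.26]
-> shift [247.4  93.1  -7. ] yaw 62.5
```

step_arm([
  [0, [20, 8, -19], 5],
  [0, [60, 22, -19], 15],
  [0, [105, 40, -19], 25],
  [0, [150, 56, -19], 35],
  [0, [195, 73, -19], 45],
  [0, [230, 87, -19], 55],
  [0, [246, 92, -19], 62.5],
  [0, [246, 92, -19], 62.5],
  [0, [246, 92, -19], 62.5],
  [0, [246, 92, -19], 62.5],
])

```text
t: 46.22
tool_pos: [0.6385, -0.0219, 0.2804]
tool_rot: [3.132, 0.247, -0.001]
contact_force: [0.3, -0.1, -2.1]
opening: 0.0434
grip_force: 36.7
```

```bash
python3 -c "
from h import *
go([*gp(.064,.0006),.188],9)"
```

```text
t 46.23 p [ 0.6385 -0.0219  0.2804] x [ 0.988  0.157 -0.001] y [ 0.157 -0.988 -0.   ] z [-0.001 -0.    -1.   ] F [ 0.3 -0.1 -2.1] op 0.0434 g 36.7 q [-0.15  0.19  1.68 -0.    1.27  1.26]
-> shift [ 0.9 -3.2 92.4] yaw 0.0
```

step_arm([
  [0, [1, -3, 20], 0],
  [0, [1, -3, 55], 0],
  [0, [1, -3, 80], 0],
  [0, [1, -3, 90], 0],
  [0, [1, -3, 92], 0],
  [0, [1, -3, 92], 0],
  [0, [1, -3, 92], 0],
  [70, [1, -3, 92], 0],
  [70, [1, -3, 92], 0],
  [70, [1, -3, 92], 0],
  [70, [1, -3, 50], 0],
  [70, [1, -3, 10], 0],
])

```text
t: 47.72
tool_pos: [0.6393, -0.018, 0.2712]
tool_rot: [-3.132, -0.247, 0.002]
contact_force: [-0.0, -0.1, 0.1]
opening: 0.06
grip_force: 0.0
```

step_arm([
  [60, [-40, 0, 0], 0],
  [55, [-80, 0, 0], 0],
  [50, [-120, 0, 0], 0],
  [50, [-128, 0, 0], 0],
  [50, [-128, 0, 0], 0],
  [50, [-128, 0, 0], 0],
])

```text
t: 48.48
tool_pos: [0.5141, -0.0381, 0.2713]
tool_rot: [3.132, 0.247, 0.002]
contact_force: [-0.5, 0.0, -0.2]
opening: 0.043
grip_force: 0.0
```

```bash
python3 prof.py w19 .047; python3 -c "
from h import *
go([*gp(-.064),.229],9)
im=cv2.imread('pics/w19.png')
for x in (.058,.070):
  for y in np.arange(-.032,.033,.004):
    u=proj('w19',[*gp(x,y),.042]); print(round(y*1000),im[int(u[1]),int(u[0])].max(),end='; ')
  print()
"
```

```text
-90 78 134 107; -87 70 68 64; -84 74 70 66; -81 76 73 67; -78 81 76 72; -75 79 74 69; -72 83 77 72; -69 74 67 60; -66 69 61 51; -63 69 60 53; -60 71 59 51; -57 72 62 54; -54 184 158 141; -51 205 179 160; -48 205 178 160; -45 206 179 160; -42 204 176 159; -39 137 113 99; -36 132 118 114; -33 181 178 184; -30 180 178 185; -27 181 178 185; -24 180 178 184; -21 181 178 183; -18 195 171 128; -15 201 168 84; -12 148 120 73; -9 181 181 187; -6 181 182 187; -3 182 182 186; 0 180 180 185; 3 182 181 186; 6 183 183 185; 9 184 183 185; 12 183 182 185; 15 182 181 183; 18 182 181 182; 21 183 183 183; 24 182 180 182; 27 181 180 181; 30 182 180 181; 33 180 179 179; 36 182 180 179; 39 180 180 180; 42 181 178 178; 45 181 178 179; 48 178 176 178; 51 58 51 46; 54 54 49 46; 57 58 53 52; 60 60 56 55; 63 179 177 178; 66 178 175 176; 69 179 175 178; 72 47 43 44; 
t 48.52 p [ 0.5142 -0.0381  0.2712] x [0.988 0.157 0.001] y [ 0.157 -0.988  0.   ] z [ 0.001 -0.    -1.   ] F [-0.3  0.5  0.4] op 0.0427 g 0.0 q [-0.22 -0.09  1.98  0.    1.24  1.19]
-> shift [-1.9  0.8 42.2] yaw 0.0
-32 215; -28 214; -24 215; -20 65; -16 62; -12 62; -8 61; -4 61; 0 62; 4 62; 8 62; 12 62; 16 65; 20 66; 24 215; 28 215; 32 215; 
-32 214; -28 213; -24 213; -20 57; -16 52; -12 49; -8 51; -4 46; 0 178; 4 164; 8 51; 12 53; 16 52; 20 55; 24 214; 28 214; 32 213;
```

step_arm([
  [50, [-1.5, 0.5, 20], 0],
  [50, [-1.5, 0.5, 36], 0],
  [50, [-1.5, 0.5, 42], 0],
  [50, [-1.5, 0.5, 42], 0],
  [50, [-1.5, 0.5, 42], 0],
  [0, [-1.5, 0.5, 42], 0],
  [0, [-1.5, 0.5, 42], 0],
  [0, [-1.5, 0.5, 42], 0],
  [0, [-1.5, 0.5, 42], 0],
], squeeze=40)

```text
t: 49.65
tool_pos: [0.5121, -0.0386, 0.2295]
tool_rot: [-3.131, -0.247, -0.002]
contact_force: [-0.9, 3.8, 5.7]
opening: 0.0172
grip_force: 41.0
```

step_arm([
  [0, [8, 0, 0], 0],
  [0, [16, 0, 0], 0],
  [0, [25, 0, 0], 0],
  [0, [34, 0, 0], 0],
  [0, [43, 0, 0], 0],
  [0, [52, 0, 0], 0],
  [0, [60, 0, 0], 0],
  [0, [66, 0, 0], 0],
  [0, [69, 0, 0], 0],
  [0, [70, 0, 0], 0],
  [0, [70, 0, 0], 0],
  [0, [70, 0, 0], 0],
])

```text
t: 51.15
tool_pos: [0.5811, -0.0276, 0.2295]
tool_rot: [-3.132, -0.247, -0.001]
contact_force: [-1.7, 2.0, 5.9]
opening: 0.0176
grip_force: 41.2
```

```bash
python3 prof.py w20 .047|tr ';' '\n'|awk '$1>0'|tr '\n' ';'; python3 -c "
from h import *
go([*gp(.016),.229],9)"
```

```text
3 57 50 45; 6 59 50 43; 9 62 52 47; 12 61 52 44; 15 137 115 101; 18 206 178 160; 21 208 180 162; 24 208 181 163; 27 209 181 162; 30 175 149 131; 33 111 92 81; 36 182 180 189; 39 183 182 189; 42 183 177 178; 45 181 176 177; 48 181 177 179; 51 180 176 178; 54 204 171 81; 57 196 161 74; 60 79 75 71; 63 110 108 109; 66 185 186 190; 69 185 186 189; 72 186 186 189; 75 74 65 61; 78 68 61 55; 81 178 149 131; 84 201 173 155; 87 200 172 152;t 51.2 p [ 0.5811 -0.0276  0.2296] x [0.988 0.157 0.   ] y [ 0.157 -0.988 -0.   ] z [ 0.  0. -1.] F [-2.5  3.4  7.9] op 0.017 g 41.2 q [-0.18  0.12  1.85  0.    1.17  1.24]
-> shift [10.4  0.7  0.6] yaw 0.0
```

step_arm([
  [0, [2, 0, 0], 0],
  [0, [4, 0, 0], 0],
  [0, [6, 0, 0], 0],
  [0, [8, 0, 0], 0],
  [0, [10, 0, 0], 0],
  [0, [10, 0, 0], 0],
  [0, [10, 0, 0], 0],
  [0, [10, 0, 0], 0],
  [0, [10, 0, 0], 0],
  [0, [10, 0, 0], 0],
  [0, [10, 0, 0], 0],
  [0, [10, 0, 0], 0],
])

```text
t: 52.7
tool_pos: [0.5905, -0.0261, 0.2295]
tool_rot: [-3.132, -0.247, 0.003]
contact_force: [-5.6, 2.7, 8.6]
opening: 0.0172
grip_force: 41.5
```

```bash
python3 prof.py w21 .047|tr ';' '\n'|awk '$1>0'|tr '\n' ';'; python3 -c "
from h import *
state()"
```

```text
3 75 69 67; 6 66 61 58; 9 56 49 44; 12 58 49 44; 15 63 53 49; 18 66 55 50; 21 64 55 48; 24 65 55 47; 27 209 181 162; 30 210 182 164; 33 210 182 164; 36 211 183 164; 39 179 151 133; 42 113 94 82; 45 185 179 181; 48 184 179 180; 51 185 179 181; 54 188 176 169; 57 206 173 82; 60 75 67 63; 63 83 77 74; 66 187 187 196; 69 188 188 196; 72 187 188 194; 75 77 69 66; 78 76 70 65; 81 182 153 134; 84 206 179 159; 87 203 175 156;t 52.75 p [ 0.5905 -0.0261  0.2295] x [ 0.988  0.157 -0.002] y [ 0.157 -0.988 -0.   ] z [-0.002  0.    -1.   ] F [-6.1  2.7  8.4] op 0.0168 g 41.5 q [-0.17  0.14  1.82 -0.    1.18  1.24]
```

step_arm([
  [0, [1, 0, 0], 0],
  [0, [1, 0, 0], 0],
  [0, [1, 0, 0], 0],
  [0, [1, 0, 0], 0],
  [0, [1, 0, 0], 0],
  [0, [1, 0, 0], 0],
  [0, [-6, 0, 0], 0],
  [0, [-14, 0, 0], 0],
  [0, [-22, 0, 0], 0],
  [0, [-30, 0, 0], 0],
  [0, [-38, 0, 0], 0],
])

```text
t: 54.12
tool_pos: [0.5533, -0.0321, 0.2295]
tool_rot: [-3.131, -0.247, -0.003]
contact_force: [0.2, 4.1, 5.0]
opening: 0.0174
grip_force: 41.0
```

step_arm([
  [0, [-9, 0, 0], 0],
  [0, [-18, 0, 0], 0],
  [0, [-27, 0, 0], 0],
  [0, [-35, 0, 0], 0],
  [0, [-40, 0, 0], 0],
  [0, [-42.5, 0, 0], 0],
  [0, [-42.5, 0, 0], 0],
  [0, [-42.5, 0, 0], 0],
  [50, [-42.5, 0, 0], 0],
  [50, [-42.5, 0, 0], 0],
  [50, [-42.5, 0, 0], 0],
  [50, [-42.5, 0, -40], 0],
])

```text
t: 55.62
tool_pos: [0.5095, -0.0387, 0.2651]
tool_rot: [-3.13, -0.247, 0.013]
contact_force: [-0.1, -0.7, -0.1]
opening: 0.0428
grip_force: 0.0
```

step_arm([
  [70, [0, 0, -20], 0],
  [70, [0, 0, -20], 0],
  [70, [0, 0, -20], 0],
  [70, [0, 0, -20], 0],
])

```text
t: 56.12
tool_pos: [0.5107, -0.0388, 0.287]
tool_rot: [-3.131, -0.247, 0.004]
contact_force: [0.4, 0.6, -1.0]
opening: 0.0599
grip_force: 0.0
```

```bash
python3 prof.py w22 .047; python3 -c "
from h import *
go([*gp(.066,.0006),.188],9)"
```

```text
-90 83 137 107; -87 71 67 62; -84 80 76 70; -81 79 75 69; -78 83 78 73; -75 84 78 73; -72 83 77 71; -69 87 78 74; -66 70 61 51; -63 67 58 50; -60 72 61 53; -57 73 63 51; -54 183 156 138; -51 205 179 159; -48 205 177 159; -45 204 177 158; -42 203 177 158; -39 130 109 94; -36 169 166 172; -33 181 180 189; -30 180 179 188; -27 180 179 187; -24 181 180 186; -21 179 178 184; -18 203 172 90; -15 201 165 79; -12 134 120 103; -9 182 182 185; -6 182 182 185; -3 182 182 184; 0 183 182 184; 3 183 181 184; 6 183 183 185; 9 183 182 183; 12 183 181 184; 15 183 182 184; 18 183 182 182; 21 183 180 182; 24 182 181 181; 27 182 180 180; 30 183 180 180; 33 182 180 179; 36 183 180 181; 39 182 180 180; 42 181 179 180; 45 181 178 180; 48 180 177 179; 51 165 162 163; 54 55 50 42; 57 53 51 47; 60 59 54 53; 63 103 100 99; 66 178 177 177; 69 178 175 177; 72 177 174 177; 
t 56.17 p [ 0.5108 -0.0388  0.2872] x [ 0.988  0.157 -0.002] y [ 0.157 -0.988 -0.001] z [-0.003  0.001 -1.   ] F [-0.3 -0.5  0.5] op 0.0594 g 0.0 q [-0.22 -0.11  1.98 -0.    1.28  1.19]
-> shift [131.9   0.2  98.9] yaw 0.0
```

step_arm([
  [90, [45, 0, 0], 0],
  [100, [90, 0, 0], 0],
  [100, [125, 0, 0], 0],
  [100, [132, 0, 0], 0],
  [100, [132, 0, 30], 0],
  [100, [132, 0, 65], 0],
  [100, [132, 0, 90], 0],
  [100, [132, 0, 99], 0],
  [100, [132, 0, 99], 0],
  [100, [132, 0, 99], 0],
  [0, [132, 0, 99], 0],
  [0, [132, 0, 99], 0],
], squeeze=35)

```text
t: 57.68
tool_pos: [0.6419, -0.0182, 0.1906]
tool_rot: [3.132, 0.247, 0.002]
contact_force: [0.2, 0.4, -0.6]
opening: 0.0515
grip_force: 0.0
```

step_arm([
  [0, [0, 0, 0], 0],
  [0, [0, 0, 0], 0],
  [0, [-1, 0, -15], 0],
  [0, [-1, 0, -60], 0],
  [0, [-1, 0, -103], 0],
  [0, [-1, 0, -103], 0],
  [0, [-1, 0, -103], 0],
])

```text
t: 58.55
tool_pos: [0.6401, -0.0183, 0.2919]
tool_rot: [-3.132, -0.247, 0.002]
contact_force: [0.1, 0.3, -2.5]
opening: 0.0429
grip_force: 37.8
```

```bash
python3 - <<'E'
from h import *
go([*dp(-.043,.004),.29],4.9)
# verify parts in drawer in w17 (after collar placed): brass hole and blue blob
im=cv2.cvtColor(cv2.imread('pics/w17.png'),cv2.COLOR_BGR2HSV)
rd=lambda p:((p[:2]-F)@vx*1000,(p[:2]-F)@vy*1000)
m=cv2.inRange(im,(105,120,60),(125,255,255)); n,l,s,c=cv2.connectedComponentsWithStats(m)
for i in range(1,n):
    if s[i,4]>200: print('blue',s[i],rd(atz('w17',*c[i],.05)))
snap('top','t23'); im=cv2.cvtColor(cv2.imread('pics/t23.png'),cv2.COLOR_BGR2HSV)
m=cv2.inRange(im,(105,120,40),(125,255,255)); n,l,s,c=cv2.connectedComponentsWithStats(m)
for i in range(1,n):
    if 30<s[i,4]<400: print('blue top',s[i],rd(atz('t23',*c[i],.05)))
g=cv2.imread('pics/t23.png').max(2)
for x in np.arange(-.08,.095,.005):
    u=proj('t23',[*dp(x,.004),.05]); print(int(round(x*1000)),cv2.imread('pics/t23.png')[int(u[1]+.5),int(u[0]+.5)][::-1],end=';')
E
```

```text
t 58.55 p [ 0.6401 -0.0183  0.2919] x [ 0.988  0.157 -0.001] y [ 0.157 -0.988 -0.   ] z [-0.001  0.    -1.   ] F [ 0.1  0.3 -2.5] op 0.0429 g 37.8 q [-0.14  0.18  1.67 -0.    1.29  1.27]
-> shift [ -52.3 -278.3    2. ] yaw 4.1
blue [ 229  120   60   33 1780] (np.float64(50.34403959697483), np.float64(4.2151722453818055))
blue top [181 163  11   7  65] (np.float64(48.36270083292897), np.float64(2.1769630554090957))
blue top [474 338  38  46 270] (np.float64(-704.2742253000625), np.float64(-1045.4639236138169))
-80 [179 167 136];-75 [222 208 170];-70 [230 217 176];-65 [222 202 156];-60 [217 190 138];-55 [214 182 124];-50 [206 177 121];-45 [208 178 122];-40 [209 179 122];-35 [211 180 124];-30 [206 175 121];-25 [195 162 103];-20 [194 154  85];-15 [181 142  73];-10 [132 105  53];-5 [87 69 41];0 [79 61 39];5 [132 102  54];10 [199 156  83];15 [206 167 101];20 [210 175 118];25 [215 182 126];30 [197 169 126];35 [148 129 131];40 [ 53  82 175];45 [ 48  85 188];50 [ 48  84 187];55 [ 57  88 186];60 [ 86  97 172];65 [143 132 146];70 [215 185 129];75 [216 185 128];80 [217 187 129];85 [215 183 125];90 [214 184 133];
```

step_arm([
  [0, [-10, -50, 0], 1],
  [0, [-20, -105, 0], 2],
  [0, [-30, -160, 0], 3],
  [0, [-42, -215, 0], 4.1],
  [0, [-50, -265, 0], 4.1],
  [0, [-52, -278, 0], 4.1],
  [0, [-52, -278, 0], 4.1],
  [0, [-52, -278, 0], 4.1],
  [0, [-52, -278, 30], 4.1],
  [0, [-52, -278, 65], 4.1],
  [0, [-52, -278, 83], 4.1],
  [0, [-52, -278, 88], 4.1],
])

```text
t: 60.1
tool_pos: [0.5456, 0.2471, 0.2033]
tool_rot: [3.138, 0.133, -0.004]
contact_force: [0.4, 0.2, -2.2]
opening: 0.0433
grip_force: 37.7
```

step_arm([
  [0, [0, 0, 1], 0],
  [0, [0, 0, 1], 0],
  [75, [0, 0, 1], 0],
  [75, [0, 0, 1], 0],
  [75, [0, 0, 1], 0],
  [75, [0, 0, -40], 0],
  [75, [0, 0, -60], 0],
  [75, [0, 0, -60], 0],
  [50, [0, 0, -60], 0],
  [0, [0, 0, -60], 0],
])

```text
t: 61.35
tool_pos: [0.5451, 0.2478, 0.2629]
tool_rot: [3.138, 0.135, -0.004]
contact_force: [0.3, -0.3, -0.7]
opening: 0.0282
grip_force: 0.0
```

```bash
python3 - <<'E'
from h import *
o,M=state(); p=o['tool_pos'][:2]-F; print(p@vx,p@vy)
snap('wrist','w24'); im=cv2.imread('pics/w24.png')
for x in np.arange(-.1,.095,.004):
    u=proj('w24',[*dp(x,.012),.052]); 
    if 0<=u[1]<384: print(int(round(x*1000)),im[int(u[1]+.5),int(u[0]+.5)][::-1],end=';')
# handle: at F-117 along
H=dp(-.117,0); print('\nhandle',H)
go([*dp(-.117-.055,0),.24],4.9)
E
```

```text
t 61.35 p [0.5451 0.2478 0.2629] x [ 0.996  0.086 -0.003] y [ 0.086 -0.996  0.001] z [-0.003 -0.001 -1.   ] F [ 0.3 -0.3 -0.7] op 0.0282 g 0.0 q [0.3  0.12 1.79 0.   1.24 1.79]
-0.04277527495829851 0.003502423075642395
-100 [ 74 126 101];-96 [ 75 128 102];-92 [175 184 145];-88 [213 197 168];-84 [213 198 169];-80 [212 196 167];-76 [168 153 127];-72 [116 105  85];-68 [200 177 122];-64 [196 172 120];-60 [100  88  58];-56 [110  93  62];-52 [107  91  61];-48 [76 69 66];-44 [74 69 64];-40 [76 70 64];-36 [78 70 64];-32 [79 72 65];-28 [61 53 38];-24 [60 49 29];-20 [167 135  66];-16 [203 171  80];-12 [200 169  78];-8 [100  86  62];-4 [99 83 62];0 [102  87  66];4 [206 173  74];8 [202 169  68];12 [192 157  64];16 [197 173 120];20 [198 173 122];24 [197 174 124];28 [199 175 125];32 [198 174 124];36 [155 139 126];40 [ 72 102 191];44 [ 71 101 190];48 [ 68  99 189];52 [ 66  96 188];56 [ 69  98 189];60 [ 70  99 188];64 [203 179 130];68 [204 180 128];72 [206 182 131];76 [205 181 128];80 [197 173 123];84 [193 170 117];
handle [0.4714276  0.23800622]
t 61.4 p [0.5451 0.2479 0.263 ] x [ 0.996  0.086 -0.003] y [ 0.086 -0.996  0.001] z [-0.003 -0.001 -1.   ] F [ 0.2 -0.4 -0.7] op 0.0211 g 0.0 q [ 0.3   0.12  1.79 -0.    1.24  1.79]
-> shift [-129.2    3.5   23.4] yaw 0.0
```

step_arm([
  [0, [-40, 1, 0], 0],
  [0, [-85, 2, 0], 0],
  [0, [-115, 3, 0], 0],
  [0, [-122, 3.5, 0], 0],
  [0, [-122, 3.5, 10], 0],
  [0, [-122, 3.5, 35], 0],
  [0, [-122, 3.5, 52], 0],
  [0, [-122, 3.5, 60], 0],
  [0, [-122, 3.5, 60], 0],
  [0, [-122, 3.5, 60], 0],
])

```text
t: 62.65
tool_pos: [0.425, 0.2343, 0.2054]
tool_rot: [-3.138, -0.135, -0.002]
contact_force: [0.0, 0.4, -0.0]
opening: 0.0001
grip_force: 0.0
```

step_arm([
  [0, [5, 0, 0], 0],
  [0, [10, 0, 0], 0],
  [0, [15, 0, 0], 0],
  [0, [20, 0, 0], 0],
  [0, [25, 0, 0], 0],
  [0, [30, 0, 0], 0],
  [0, [36, 0, 0], 0],
  [0, [43, 0, 0], 0],
  [0, [51, 0, 0], 0],
  [0, [60, 0, 0], 0],
  [0, [70, 0, 0], 0],
  [0, [80, 0, 0], 0],
])

```text
t: 64.15
tool_pos: [0.5049, 0.241, 0.2047]
tool_rot: [-3.139, -0.135, 0.0]
contact_force: [-1.0, 0.9, -0.4]
opening: -0.0001
grip_force: 0.7
```

```bash
python3 - <<'E'
from h import *
o,M=state(); p=o['tool_pos'][:2]-F; print(p@vx,p@vy)
E
```

```text
t 64.15 p [0.5049 0.241  0.2047] x [ 0.996  0.086 -0.   ] y [ 0.086 -0.996 -0.   ] z [-0.  0. -1.] F [-1.   0.9 -0.4] op -0.0001 g 0.7 q [0.31 0.11 1.91 0.   1.12 1.8 ]
-0.08343069965988757 0.0001523470015958952
```

step_arm([
  [0, [9, 0, 0], 0],
  [0, [18, 0, 0], 0],
  [0, [28, 0, 0], 0],
  [0, [38, 0, 0], 0],
  [0, [48, 0, 0], 0],
  [0, [58, 0, 0], 0],
  [0, [68, 0, 0], 0],
  [0, [78, 0, 0], 0],
  [0, [87, 0, 0], 0],
  [0, [94, 0, 0], 0],
  [0, [99, 0, 0], 0],
  [0, [102, 0, 0], 0],
])

```text
t: 65.65
tool_pos: [0.606, 0.2497, 0.2047]
tool_rot: [3.139, 0.135, -0.0]
contact_force: [-1.0, 1.2, 0.4]
opening: 0.0002
grip_force: 0.6
```

step_arm([
  [0, [2, 0, 0], 0],
  [0, [5, 0, 0], 0],
  [0, [8, 0, 0], 0],
  [0, [10, 0, 0], 0],
  [0, [10, 0, 0], 0],
])

```text
t: 66.28
tool_pos: [0.6131, 0.2507, 0.2045]
tool_rot: [3.137, 0.136, -0.021]
contact_force: [-19.9, -2.5, 13.7]
opening: 0.0003
grip_force: 9.6
```

step_arm([
  [0, [-10, 0, 0], 0],
  [0, [-30, 0, 0], 0],
  [0, [-60, 0, 0], 0],
  [0, [-90, 0, 0], 0],
  [0, [-90, 0, -40], 0],
  [0, [-90, 0, -100], 0],
  [0, [-90, 0, -140], 0],
  [0, [-90, 0, -140], 0],
  [0, [-90, 0, -140], 0],
  [0, [-90, 0, -140], 0],
])

```text
t: 67.53
tool_pos: [0.5256, 0.2426, 0.3425]
tool_rot: [3.138, 0.135, -0.005]
contact_force: [-0.2, -0.3, -0.1]
opening: -0.0002
grip_force: 0.0
```

```bash
python3 - <<'E'
from h import *
state(); snap('wrist','w25'); snap('top','t25')
for n,y in (('w25',.03),('w25',-.03),('t25',.03),('t25',-.07)):
  im=cv2.imread('pics/%s.png'%n); print(n,y)
  for x in np.arange(.04,.16,.003 if n[0]=='w' else .005):
    u=proj(n,[*dp(x,y),.058 if x<.09 else .08]); 
    if 0<=u[1]<383: print(int(round(x*1000)),im[int(u[1]+.5),int(u[0]+.5)][::-1],end=';')
  print()
E
```

```text
t 67.53 p [0.5256 0.2426 0.3425] x [ 0.996  0.086 -0.003] y [ 0.086 -0.996  0.001] z [-0.003 -0.001 -1.   ] F [-0.2 -0.3 -0.1] op -0.0002 g 0.0 q [ 0.3  -0.01  1.78 -0.    1.37  1.79]
w25 0.03
40 [173 167 167];43 [ 88 149 119];46 [ 87 147 117];49 [ 89 150 118];52 [ 89 148 117];55 [ 92 149 118];58 [ 94 151 120];61 [ 95 151 120];64 [168 182 145];67 [160 146 121];70 [161 146 122];73 [162 147 123];76 [167 151 125];79 [228 212 182];82 [229 212 182];85 [229 213 184];88 [228 212 183];
w25 -0.03
40 [192 189 190];43 [151 147 147];46 [ 88 146 117];49 [ 83 143 112];52 [ 89 146 115];55 [ 89 143 114];58 [105 148 116];61 [ 90 143 112];64 [ 92 143 115];67 [158 145 120];70 [159 145 120];73 [161 146 122];76 [161 145 122];79 [204 189 160];82 [229 213 184];85 [230 214 184];88 [229 212 183];
t25 0.03
40 [88 51 45];45 [76 74 56];50 [ 73 100  79];55 [ 78 126  99];60 [ 81 128 102];65 [100 130 102];70 [152 141 115];75 [188 169 139];80 [222 206 168];85 [226 213 174];90 [216 201 171];95 [234 231 220];100 [239 237 228];105 [239 237 228];110 [239 236 228];115 [240 238 229];120 [239 236 228];125 [239 237 228];130 [239 236 227];135 [239 236 227];140 [239 236 227];145 [239 236 227];150 [239 237 228];155 [238 236 227];
t25 -0.07
40 [ 73 125  97];45 [ 70 125  97];50 [ 74 125  98];55 [ 85 132 104];60 [ 91 137 105];65 [ 93 127  98];70 [118 128 101];75 [142 134 108];80 [219 204 167];85 [231 219 181];90 [229 216 179];95 [230 225 215];100 [236 233 224];105 [237 234 225];110 [237 235 225];115 [237 234 224];120 [237 235 224];125 [238 235 226];130 [238 235 225];135 [239 236 228];140 [239 237 228];145 [238 236 227];150 [238 235 227];155 [239 235 226];
```

```bash
python3 -c "
from station import finish_job
print(finish_job())"
```

```text
the job is handed in; nothing more can be done
None
```

I gauged the blue block, brass collar and black block in that order at about 5 N, stood them upright in the shut drawer, left the carriage fully back, skipped the absent magenta puck, and handed the job in at about 68 s; no verdict came back.

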